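# Lock the pinch-tab cap into the food canister

## Task

Close the open steel food canister with its loose grey cap: pinch the cap's two upright tabs together, lift it, lower it into the canister's mouth and press it down gently against the springy rubber seal, then let the tabs spring out so that both catches lock under the rim. Leave the cap level and locked, let go of it, never press hard, and do not disturb the jars, bottle and tape roll around.

Things in the scene. Friction and masses are not known exactly. Their poses are not given: they have to be found in the camera images.
- cap: Round grey plastic cap, 90 mm across, about 170 g. Origin: centre of its underside, z up; it starts upright on the table. From below: a plug 69 mm in diameter, 18 mm tall, lower edge chamfered 2 mm; then a 90 mm flange, 18 to 22 mm above the origin. Two sprung tabs, a at its +y side and b at its -y side. It fits the mouth turned any way round.
- tab_a_lug (a point): Centre of the outer face of tab a's upright grip lug, 36 mm above the cap's underside. Each lug spans 23 to 49 mm above the underside, 24 mm wide (cap x), 7 mm thick (cap y). Outside width over both lugs: 44 mm free, 28 mm fully pinched. Pushed inwards along the cap's y.
- tab_b_lug (a point): The same for tab b. Each lug carries a steel catch, 14 mm wide, 2 to 5 mm above the cap's underside, sticking out of the plug's side: catch tips 82 mm apart free, 66 mm fully pinched. The catches are square-edged: they cannot be pushed past the rim unless pinched.
- tab_a (a joint): Inward travel of tab a, m: 0 = free, 0.008 = fully pinched at a hard stop. Spring about 1.5 N free, 3.8 N fully pinched. Inside the narrow mouth the wall keeps it at about 0.0055; sprung out under the rim it rests at about 0.0025.
- tab_b (a joint): The same for tab b.
- canister: Fixed round steel canister, 116 mm in diameter, its neck 110 mm high. Origin: centre of its underside on the table, z up; the mouth is on this axis. An aluminium collar 92 mm in diameter is screwed into the neck; how far is NOT reported: its rim stands anywhere from 130 to 138 mm above the origin, to be found by touch. Cap and canister swap sides between starts.
- mouth (a point): Point on the canister's axis 130 mm above its underside: the lowest height the rim may have. The mouth is 72 mm in diameter with a 3 mm wide 45 degree lead-in at the rim. This narrow part ends 10 mm below the rim; deeper, the bore is 78 mm wide and the catches can spring out.
- seal_low (a point): On the canister's axis 136 mm up: lowest height of the black seal ring's top (diameter 79 to 89 mm), 6 mm above the rim. It gives like a spring: 2 N at first touch, 11 N pressed 6 mm, flush with the rim. Catches clear at 3 mm; their friction may add 6 N. Press with under 20 N: over 30 N of contact in all damages it.
- jar_a: Bystander: filled preserve jar, 72 mm in diameter, 125 mm tall; origin at the centre of its underside. Leave it alone.
- jar_b: Bystander: a second such jar. Leave it alone.
- water: Bystander: water bottle, 74 mm in diameter, 220 mm tall; origin at the centre of its underside. Leave it alone.
- tape: Bystander: roll of packing tape lying flat, 96 mm in diameter, 45 mm tall; origin at the centre of its underside. Leave it alone.
Not all that is in view belongs to the job. Leave any green or turquoise look-alike of the cap alone.

How it is judged:
By the outcome, as a careful person would: the job done as asked, in the order asked, and still so for the second after the job is handed in, with the robot touching nothing.
It also fails if it takes over 64 s, if anything falls off the work surface, if the arm or the gripper's body presses on something with over 40 N, if the wrist force passes 120 N, or if a joint passes its speed limit or range.

## Robot

A 6-joint arm with a two-finger parallel gripper is mounted at the origin on the work surface. World frame = base frame: x ahead of the robot, y to its left, z up, the work surface at z = 0. Lengths are in m, angles in rad, forces in N, time in s.
With the tool pointing down it reaches from about 0.425 to 0.95 m from the base axis. Payload 3.5 kg.
Tool frame: the origin (TCP) lies at the very end of the fingers, on their centre line; the grasp point (between the pads) lies 19 mm behind it; z points along the fingers, y is the direction in which the jaws open and shut (so a half turn about z gives the same grasp; the last joint's range is limited). The gripper opens to 85 mm and grips with 20 to 120 N. Pads are 22 mm wide; open, the fingers measure 114 mm over their backs; the gripper's body (76 mm by 85 mm) begins 54 mm behind the grasp point. The pads swing forward as they close: fully open they stand 13 mm farther back than shut.
Start: joints at [-1.341, 0.286, 1.577, -0, 1.279, -0.15], TCP at [0.25, -0.627, 0.231] pointing down, gripper open.
Joint ranges: [-2.77, 2.77], [-0.9, 2.22], [0.21, 2.48], [-1.53, 4.67], [0.24, 2.81], [-2.84, 2.84]. Speed limits (rad/s): [2.79, 2.79, 3.14, 3.14, 3.14, 3.14].

## Interface

Orientations are given as a rotation vector (axis times angle).
In Python, from cell import arm gives the robot as it stands. The module is installed in compiled form; this text tells all that it offers.
- The arm moves only by the tool move_arm, never from a script. Its argument "rows" is a list of rows, each an object with "xyz": the shift along the tool's x, y, z in m, a list of three; "roll": the turn about the tool's z in degrees. A call has 1 to 8 rows; each row shifts and turns the commanded pose from where the row before left it, along the tool's axes as they then stand; what a row does not reach is not made up. A row lasts 1/10 s, in which the tool goes at most 50 mm and 8.59 degrees, less where a joint would pass 70% of its speed; a pose out of reach is approached as far as the arm can. A call is refused whole if a number of a shift passes 0.05 or a number of a turn 8.59, either way. A call with a gripper value outside its range is refused whole. "fingers" is the opening, from -1 (shut) to 1 (fully open), so that 0 is half open, set as the call begins (left out, the last holds). The fingers move at their own pace and stop on an object; "squeeze" is the grip in N (left out, the last holds). Time passes only in rows, so rows that do not move let the fingers close. It gives the time, the measured TCP pose, the force and the opening at its end, in the units of the state.
- arm.sense(): the state, without advancing time (a new reading comes with each control period).
- arm.get_image(name): name is "scene" or "top" or "wrist"; returns the picture (480x640x3 uint8, red, green, blue); there is no depth.
- arm.calibration(name): a dict with "intrinsics" (3x3 intrinsics, pixels), "k1" (the pictures are not rectified: a ray, as slopes to the right and down, at radius r is drawn at 1 + k1 r^2 times it, then the intrinsics apply), "rvec" (rotation vector, rad) and "tvec" (3), from world to camera coordinates, as OpenCV has them. Camera axes: x right, y down, z forward; pixel columns grow to the right and rows downward; lengths in m; the calibration is good to about 2 mm. A picture is of the moment at which its call begins: read the wrist's pose just before it. calibration takes no time and is no camera call; for the wrist camera it gives the pose at the moment of the call.
- arm.close_job(): hands the job in, once; it reports no verdict.
Trained networks look in the newest picture that a camera, given by its name, has taken for a name from the list of things; names that differ only in an ending like _2 or _b are one class to them, and where a whole thing is asked for, a point or a joint stands for the part that bears it (a point fixed in the world has none). Each returns a list of dicts, best first, with "conf" (0 to 1); they miss things now and then, are a little off and sometimes report something else, mostly with a low value. They report only what shows in the picture. A call takes as long as a camera call. They do not tell look-alikes from the thing itself.
- arm.outline_of(camera, query): "region" (480x640 bool, what is visible of it) and "pixel" ([row, column] in pixels, amid what is visible of it).
- arm.tip_of(camera, query): "pixel" ([row, column] in pixels: a listed point, or the origin of a listed thing).
The state is a dict: "time": time; "joint_positions": joint angles; "qd": joint speeds; "joint_efforts": joint torques, N m; "eef_pos": TCP position; "tcp_rot": TCP orientation; "wrist_force": force on the tool from outside, world axes, zero at the start; "moment": the same for the moment, N m; "opening": opening from 0.0 (shut) to 1.0 (fully open).
Only numpy, scipy, OpenCV 4.12 (cv2) and the standard library are available. Lean on these libraries where they do the work, as an engineer would, in place of code of your own. Each camera call takes 0.05 s, during which the arm holds its last target.

## Working session

There is one attempt and no reset: what is moved stays moved. The work goes in short steps, Python scripts to look and compute and a tool call to move; the robot and the scene stay as the last step left them, time stands still between calls to the robot, and variables do not carry over. Pictures are saved under pics/ and viewed, and the job is handed in when it is done.

Besides the shell and the picture viewer there is one more tool, called after "Emit:" by a JSON object that holds its "name" and its "arguments", one argument or row to a line. move_arm: Moves the arm, as the interface text tells. Its arguments: {"type":"object","properties":{"rows":{"type":"array"},"fingers":{"type":"number"},"squeeze":{"type":"number"}},"required":["rows"]}

```bash
mkdir -p pics; cat > h.py <<'E'
import numpy as np,cv2
from cell import arm
def save(n,f,crop=None,s=1):
    im=arm.get_image(n)
    o=im if crop is None else im[crop[0]:crop[1],crop[2]:crop[3]]
    o=cv2.resize(o,None,fx=s,fy=s,interpolation=cv2.INTER_CUBIC)
    cv2.imwrite('pics/'+f+'.png',o[:,:,::-1]); return im
def ray(cal,px):
    K=np.array(cal['intrinsics']);k1=cal['k1']
    v=np.array([(px[1]-K[0,2])/K[0,0],(px[0]-K[1,2])/K[1,1]])
    u=v.copy()
    for _ in range(30): u=v/(1+k1*(u@u))
    R=cv2.Rodrigues(np.array(cal['rvec'],float))[0];t=np.array(cal['tvec'],float).ravel()
    return -R.T@t, R.T@np.array([u[0],u[1],1.])
def atz(cal,px,z):
    c,d=ray(cal,px); return c+d*(z-c[2])/d[2]
def proj(cal,P):
    K=np.array(cal['intrinsics']);R=cv2.Rodrigues(np.array(cal['rvec'],float))[0];t=np.array(cal['tvec'],float).ravel()
    p=R@np.array(P,float)+t;u=p[:2]/p[2];u=u*(1+cal['k1']*(u@u))
    return np.array([K[1,1]*u[1]+K[1,2],K[0,0]*u[0]+K[0,2]])
E
python3 - <<'E'
from h import *
for c in('scene','top','wrist'):
    save(c,c+'0')
    for q in('cap','tab_a_lug','canister','mouth','jar_a','water','tape') if c!='wrist' else ('cap','canister'):
        f=arm.outline_of if q in('cap','canister') else arm.tip_of
        r=f(c,q)
        print(c,q,[(np.round(x['pixel'],1).tolist(),round(x['conf'],2)) for x in r[:4]])
print(arm.sense())
E
```

```text
scene cap [([262.0, 277.4], 0.81), ([215.2, 275.8], 0.71), ([175.8, 251.0], 0.58), ([216.4, 280.7], 0.18)]
scene tab_a_lug [([179.5, 256.3], 0.47), ([251.0, 275.2], 0.46), ([217.2, 273.7], 0.45)]
scene canister [([246.0, 412.2], 0.89)]
scene mouth [([225.4, 418.6], 0.8)]
scene jar_a [([328.0, 316.4], 0.71), ([289.2, 225.3], 0.7)]
scene water [([302.9, 511.9], 0.7)]
scene tape [([199.0, 195.4], 0.82)]
top cap [([230.4, 365.2], 0.87), ([286.9, 389.9], 0.79), ([331.4, 446.0], 0.75)]
top tab_a_lug [([327.9, 439.9], 0.51), ([237.5, 373.1], 0.5), ([275.5, 386.9], 0.42)]
top canister [([276.6, 244.6], 0.74)]
top mouth [([273.1, 238.8], 0.91)]
top jar_a [([179.5, 304.4], 0.9), ([191.5, 398.9], 0.84)]
top water [([265.3, 150.3], 0.66), ([178.9, 305.3], 0.21)]
top tape [([292.1, 487.9], 0.68)]
wrist cap []
wrist canister []
{'time': 0.95, 'joint_positions': array([-1.34096820e+00,  2.86281149e-01,  1.57668510e+00, -1.48924443e-07,
        1.27858004e+00, -1.49970030e-01]), 'qd': array([-0.00019553, -0.00140901, -0.00205839,  0.00051798,  0.00073697,
        0.00150221]), 'joint_efforts': array([-3.05382773e-04, -4.05969250e+01, -2.92948401e+01, -1.63650056e-04,
        5.31731675e-04, -1.66597482e-07]), 'eef_pos': array([ 0.25029045, -0.62687822,  0.23134553]), 'tcp_rot': array([3.08507164e+00, 5.92997684e-01, 2.68361629e-06]), 'wrist_force': array([ 0.14337612, -0.9437918 ,  0.42380346]), 'moment': array([ 0.04415535, -0.02477453,  0.00800385]), 'opening': 0.994363997741897}
```

View pics/top0.png

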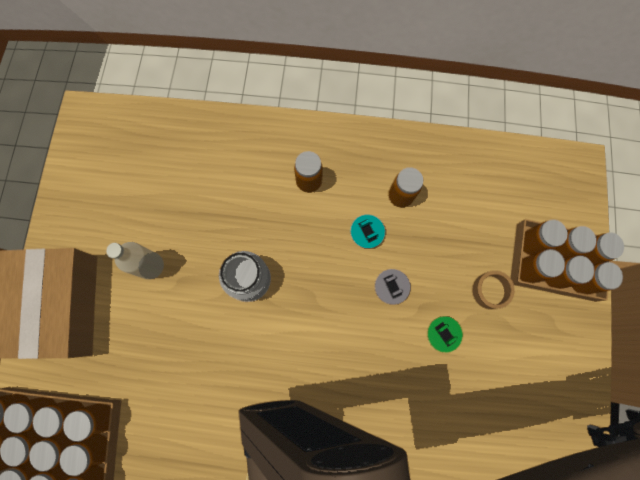

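View pics/scene0.png

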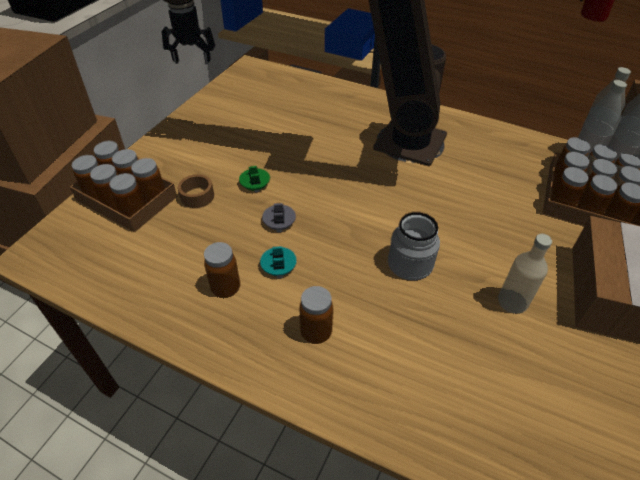

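```bash
python3 - <<'E'
from h import *
im=cv2.imread('pics/top0.png')[195:365,330:500]
cv2.imwrite('pics/crop0.png',cv2.resize(im,None,fx=3.5,fy=3.5,interpolation=cv2.INTER_CUBIC))
t=arm.calibration('top');s=arm.calibration('scene')
print('top cam',ray(t,(240,320)),'scene cam',ray(s,(240,320))[0])
for p in [(230.4,365.2),(286.9,389.9),(331.4,446)]: print('cap?',p,atz(t,p,.03).round(3))
print('mouth',atz(t,(273.1,238.8),.13).round(3))
for n,p,z in [('jar',(179.5,304.4),0),('jar',(191.5,398.9),0),('water',(265,150),0),('tape',(292,488),0)]: print(n,atz(t,p,z).round(3))
for p in [(262,277.4),(215.2,275.8),(175.8,251)]: print('scene',atz(s,p,.03).round(3))
E
```

```text
top cam (array([ 0.36958337, -0.02069681,  1.12771544]), array([ 0.20879765,  0.0129818 , -0.97791038])) scene cam [1.30524214 0.30821176 0.94483809]
cap? (230.4, 365.2) [ 0.642 -0.119  0.03 ]
cap? (286.9, 389.9) [ 0.504 -0.193  0.03 ]
cap? (331.4, 446) [ 0.408 -0.341  0.03 ]
mouth [0.485 0.169 0.13 ]
jar [0.772 0.054 0.   ]
jar [ 0.767 -0.203  0.   ]
water [0.495 0.43  0.   ]
tape [ 0.521 -0.455  0.   ]
scene [ 0.659 -0.118  0.03 ]
scene [ 0.52  -0.201  0.03 ]
scene [ 0.411 -0.345  0.03 ]
```

View pics/crop0.png

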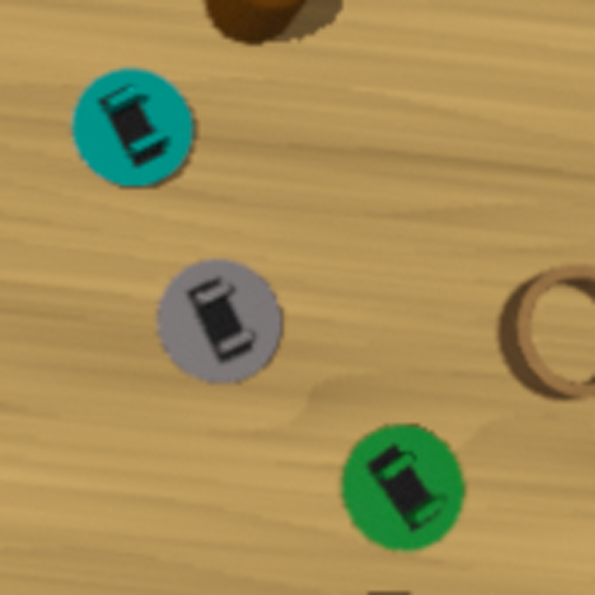

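Three candidates in the top picture: the turquoise one (230,365), the grey one (287,390) and the green one (331,446). The enlarged crop shows that only the middle one is grey, so that is the cap. Next I'll refine its centre and lug axis.

```bash
cat >> h.py <<'E'
def cands(c,q): return arm.outline_of(c,q)
def toolmove(P,ang=None):
    """shift in tool axes to reach world TCP P; ang = desired world dir of tool y (deg)"""
    s=arm.sense();R=cv2.Rodrigues(np.array(s['tcp_rot']))[0]
    d=R.T@(np.array(P)-s['eef_pos'])
    o=np.degrees(np.arctan2(R[1,1],R[0,1])) 
    print('tool shift',d.round(4),'y dir now',o.round(2),'tilt',np.degrees(np.arccos(-R[2,2])).round(2))
    if ang is not None:
        # tool z down: +roll turns y clockwise in world
        r=-(ang-o); r=(r+90)%180-90; print('roll',round(r,2))
E
python3 - <<'E'
from h import *
from h import arm
for c,g in(('top',(287,390)),('scene',(215,276))):
    cal=arm.calibration(c); im=arm.get_image(c)
    for x in arm.outline_of(c,'cap'):
        if np.hypot(*(np.array(x['pixel'])-g))<15 and x['conf']>.4:
            r=x['region'].astype(np.uint8)
            cn=max(cv2.findContours(r,0,1)[0],key=len)[:,0]
            W=np.array([atz(cal,(p[1],p[0]),.020)[:2] for p in cn]).astype(np.float32)
            print(c,x['conf'],cv2.fitEllipse(W),cv2.minEnclosingCircle(W))
    for x in arm.tip_of(c,'tab_a_lug')+arm.tip_of(c,'tab_b_lug'): print(c,'lug',x['pixel'],x['conf'],atz(cal,x['pixel'],.036).round(4))
    for x in arm.outline_of(c,'canister')[:1]:
        print(x['pixel'])
cal=arm.calibration('top')
for z in(.049,): 
  a=atz(cal,(195+292/3.5,330+212/3.5),z);b=atz(cal,(195+342/3.5,330+236/3.5),z)
  print(a,b,(a+b)/2,np.degrees(np.arctan2(*(a-b)[1::-1])))
w=arm.calibration('wrist');s=arm.sense();R=cv2.Rodrigues(s['tcp_rot'])[0]
c,d=ray(w,(240,320));print('wristcam in tool',R.T@(c-s['eef_pos']),R.T@d,w['intrinsics'])
toolmove((.51,-.195,.2))
E
```

```text
top 0.9 ((0.5069106221199036, -0.20039011538028717), (0.08626724034547806, 0.08841116726398468), 100.63822174072266) ((0.5069603323936462, -0.20034755766391754), 0.045418597757816315)
top lug [275.8, 388.5] 0.55 [ 0.5304 -0.1863  0.036 ]
top lug [234.9, 370.3] 0.41 [ 0.6299 -0.1321  0.036 ]
top lug [325.5, 441.2] 0.39 [ 0.4212 -0.3261  0.036 ]
top lug [219.9, 362.1] 0.57 [ 0.6669 -0.1078  0.036 ]
top lug [295.8, 395.2] 0.48 [ 0.4824 -0.2068  0.036 ]
[275.6, 243.1]
scene 0.9 ((0.5105118155479431, -0.19786393642425537), (0.08487483114004135, 0.1013398990035057), 128.94923400878906) ((0.5132894515991211, -0.19913437962532043), 0.05426274612545967)
scene 0.62 ((0.4773123562335968, -0.2177630513906479), (0.01977717876434326, 0.027304599061608315), 141.8525390625) ((0.47606635093688965, -0.2168421447277069), 0.014867231249809265)
scene lug [250.0, 274.9] 0.62 [ 0.6322 -0.1395  0.036 ]
scene lug [216.9, 274.1] 0.42 [ 0.5324 -0.1988  0.036 ]
scene lug [178.7, 254.6] 0.38 [ 0.4233 -0.3249  0.036 ]
scene lug [289.6, 227.0] 0.36 [ 0.7874 -0.178   0.036 ]
scene lug [265.5, 279.9] 0.48 [ 0.67   -0.1042  0.036 ]
scene lug [206.0, 278.4] 0.46 [ 0.4912 -0.2091  0.036 ]
scene lug [167.5, 250.7] 0.44 [ 0.3855 -0.3612  0.036 ]
scene lug [223.9, 415.8] 0.29 [0.3896 0.1437 0.036 ]
[245.5, 413.7]
[ 0.52250966 -0.18991546  0.049     ] [ 0.48913935 -0.20946663  0.049     ] [ 0.50582451 -0.19969105  0.049     ] 30.365408822597967
wristcam in tool [ 0.07784421  0.00022497 -0.14304442] [-0.29971518 -0.00110157  0.95406889] [[389.10756398   0.         320.29140854]
 [  0.         389.10756398 243.42091551]
 [  0.           0.           1.        ]]
tool shift [ 0.4013 -0.3048  0.0314] y dir now -68.24 tilt 0.0
```

Emit:
{"name": "move_arm", "arguments": {
  "rows": [
    {"xyz": [0.0395,-0.03,0.003],"roll": 0},
    {"xyz": [0.0395,-0.03,0.003],"roll": 0},
    {"xyz": [0.0395,-0.03,0.003],"roll": 0},
    {"xyz": [0.0395,-0.03,0.003],"roll": 0},
    {"xyz": [0.0395,-0.03,0.003],"roll": 0},
    {"xyz": [0.0395,-0.03,0.003],"roll": 0},
    {"xyz": [0.0395,-0.03,0.003],"roll": 0},
    {"xyz": [0.0395,-0.03,0.003],"roll": 0}
  ]
}}

```text
time: 2.25
eef_pos: [0.4556, -0.2851, 0.2076]
tcp_rot: [3.084, 0.592, 0.001]
wrist_force: [1.0, -0.8, 0.0]
opening: 1.0
```

Emit:
{"name": "move_arm", "arguments": {
  "rows": [
    {"xyz": [0.0395,-0.03,0.003],"roll": 0},
    {"xyz": [0.0395,-0.03,0.003],"roll": 0},
    {"xyz": [0,0,0],"roll": -8.5},
    {"xyz": [0,0,0],"roll": -8.5},
    {"xyz": [0,0,0],"roll": -8.5},
    {"xyz": [0,0,0],"roll": -8.5},
    {"xyz": [0,0,0],"roll": -8.5},
    {"xyz": [0,0,0],"roll": -8.5}
  ]
}}

```text
time: 3.05
eef_pos: [0.5059, -0.2017, 0.2014]
tcp_rot: [2.523, 1.871, 0.0]
wrist_force: [0.3, 0.3, 0.6]
opening: 1.001
```

Emit:
{"name": "move_arm", "arguments": {
  "rows": [
    {"xyz": [0,0,0],"roll": -8.5},
    {"xyz": [0,0,0],"roll": -8.5},
    {"xyz": [0,0,0],"roll": -8.5},
    {"xyz": [0,0,0],"roll": -8.5},
    {"xyz": [0,0,0],"roll": -8.5},
    {"xyz": [0,0,0],"roll": -3},
    {"xyz": [0,0,0],"roll": 0},
    {"xyz": [0,0,0],"roll": 0}
  ]
}}

```text
time: 3.85
eef_pos: [0.5059, -0.2018, 0.2014]
tcp_rot: [1.614, 2.695, 0.0]
wrist_force: [0.9, -1.0, -0.0]
opening: 0.999
```

```bash
python3 - <<'E'
from h import *
print(arm.sense()['joint_positions'].round(2))
w=arm.calibration('wrist')
im=save('wrist','w1')
for x in arm.outline_of('wrist','cap'): 
    cn=max(cv2.findContours(x['region'].astype(np.uint8),0,1)[0],key=len)[:,0]
    W=np.array([atz(w,(p[1],p[0]),.022)[:2] for p in cn]).astype(np.float32)
    print(x['pixel'],x['conf'],cv2.fitEllipse(W))
for q in('tab_a_lug','tab_b_lug'):
  for x in arm.tip_of('wrist',q): print(q,x['pixel'],x['conf'],atz(w,x['pixel'],.036).round(4))
toolmove((.507,-.2,.03),28)
E
```

```text
[-0.57  0.03  1.93  0.    1.19 -1.06]
[292.0, 147.8] 0.9 ((0.4007619023323059, -0.3392079472541809), (0.08487361669540405, 0.0921669527888298), 150.08920288085938)
[209.8, 503.7] 0.88 ((0.642432689666748, -0.12545379996299744), (0.08885073661804199, 0.09049855172634125), 111.36820983886719)
tab_a_lug [215.1, 352.8] 0.8 [ 0.5266 -0.1869  0.036 ]
tab_a_lug [216.6, 489.1] 0.75 [ 0.6256 -0.1352  0.036 ]
tab_a_lug [294.1, 163.5] 0.57 [ 0.416  -0.3265  0.036 ]
tab_b_lug [216.0, 538.5] 0.94 [ 0.6613 -0.1154  0.036 ]
tab_b_lug [219.0, 296.5] 0.82 [ 0.4877 -0.2115  0.036 ]
tab_b_lug [304.2, 118.8] 0.6 [ 0.3844 -0.3547  0.036 ]
tool shift [0.0011 0.0018 0.1714] y dir now 28.23 tilt 0.0
roll 0.23
```

View pics/w1.png

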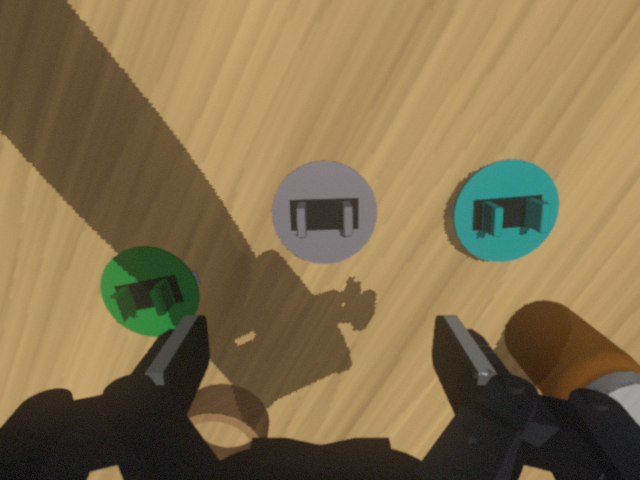

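The grey cap sits centrally in the wrist view at about (212,325), with its lugs at about (219,301) and (219,348). The look-alikes are well to either side. I'll work out its exact pose.

```bash
python3 - <<'E'
from h import *
w=arm.calibration('wrist')
im=arm.get_image('wrist')
hsv=cv2.cvtColor(im,cv2.COLOR_RGB2HSV)
m=((hsv[...,1]<50)&(hsv[...,2]>70)&(hsv[...,2]<190)).astype(np.uint8)
m[:150]=0;m[275:]=0;m[:,:265]=0;m[:,385:]=0
cn=cv2.convexHull(max(cv2.findContours(m,0,1)[0],key=len))[:,0]
W=np.array([atz(w,(p[1],p[0]),.022)[:2] for p in cn]).astype(np.float32)
print(cv2.fitEllipse(W))
cv2.imwrite('pics/w1c.png',cv2.resize(im[150:275,255:395],None,fx=5,fy=4.8,interpolation=cv2.INTER_CUBIC)[:,:,::-1])
for z,a,b in[(.022,(201,290),(198.5,357)),(.022,(231,291),(228.5,358))]:
    A=atz(w,a,z);B=atz(w,b,z);print(A,B,np.degrees(np.arctan2(*(B-A)[1::-1])))
E
```

```text
((0.5070415735244751, -0.19998769462108612), (0.08854224532842636, 0.08897498995065689), 24.261865615844727)
[ 0.47663595 -0.20372466  0.022     ] [ 0.5252403  -0.17520757  0.022     ] 30.400948456790864
[ 0.48926277 -0.22674397  0.022     ] [ 0.53902127 -0.1974853   0.022     ] 30.456106017723997
```

View pics/w1c.png

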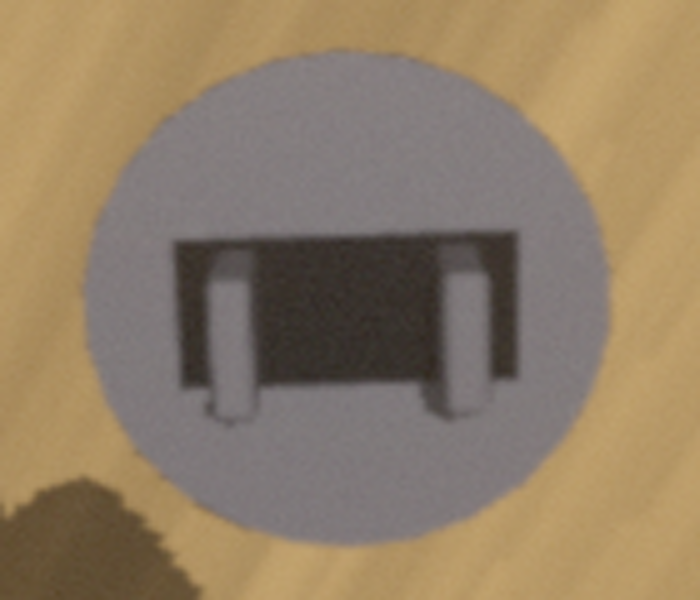

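Emit:
{"name": "move_arm", "arguments": {
  "rows": [
    {"xyz": [0.001,0.002,0.04],"roll": -2},
    {"xyz": [0,0,0.04],"roll": 0},
    {"xyz": [0,0,0.035],"roll": 0},
    {"xyz": [0,0,0.025],"roll": 0},
    {"xyz": [0,0,0.015],"roll": 0},
    {"xyz": [0,0,0.01],"roll": 0},
    {"xyz": [0,0,0],"roll": 0},
    {"xyz": [0,0,0],"roll": 0}
  ],
  "fingers": 0.45,
  "squeeze": 20
}}

```text
time: 4.9
eef_pos: [0.5081, -0.2005, 0.0375]
tcp_rot: [1.564, 2.722, -0.0]
wrist_force: [-0.8, -0.7, 0.1]
opening: 0.725
```

```bash
python3 - <<'E'
from h import *
s=arm.sense();print(s['eef_pos'].round(4),s['wrist_force'].round(2),s['opening'])
toolmove((.507,-.2,.027),30.3)
save('wrist','w2'); save('scene','s2',(150,290,200,360),4.5)
E
```

```text
[ 0.5081 -0.2005  0.0375] [-0.77 -0.65  0.14] 0.7250364975275296
tool shift [ 0.001  -0.0007  0.0105] y dir now 30.26 tilt 0.12
roll -0.04
```

View pics/w2.png

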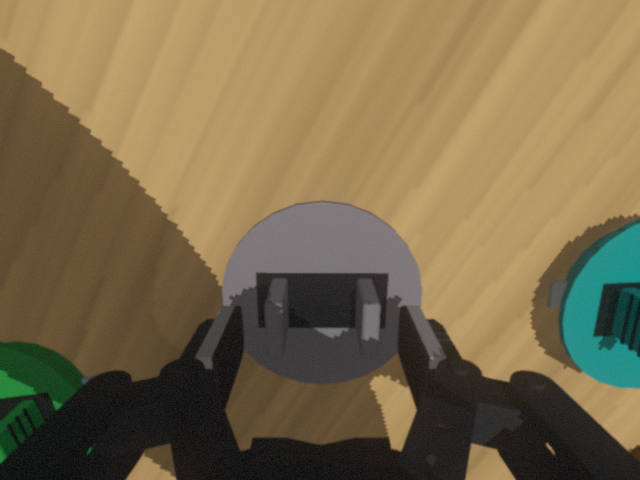

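View pics/s2.png

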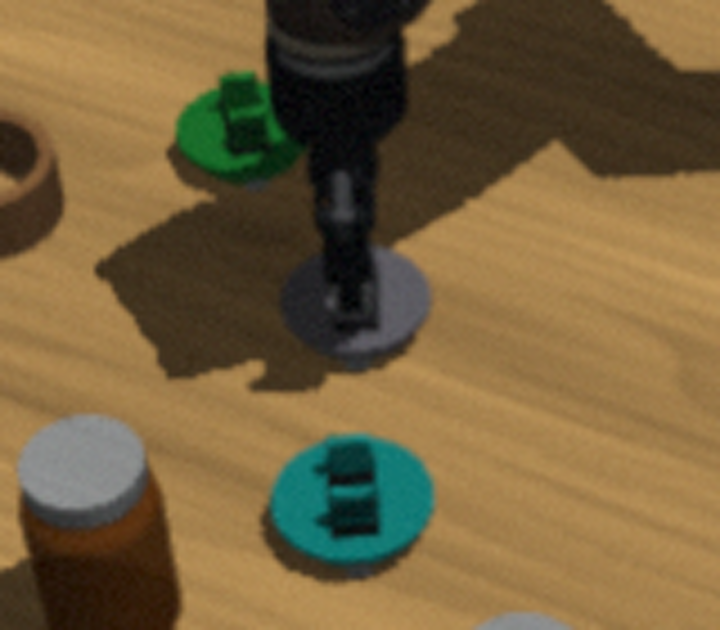

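Emit:
{"name": "move_arm", "arguments": {
  "rows": [
    {"xyz": [0.001,-0.0005,0.006],"roll": 0},
    {"xyz": [0,0,0.0055],"roll": 0},
    {"xyz": [0,0,0],"roll": 0},
    {"xyz": [0,0,0],"roll": 0}
  ],
  "fingers": 0.35
}}

```text
time: 5.4
eef_pos: [0.506, -0.1992, 0.0245]
tcp_rot: [-1.564, -2.724, -0.0]
wrist_force: [0.5, -0.0, 0.2]
opening: 0.674
```

Emit:
{"name": "move_arm", "arguments": {
  "rows": [
    {"xyz": [0,0,0],"roll": 0},
    {"xyz": [0,0,0],"roll": 0},
    {"xyz": [0,0,0],"roll": 0},
    {"xyz": [0,0,0],"roll": 0}
  ],
  "fingers": 0.0
}}

```text
time: 5.8
eef_pos: [0.5064, -0.1995, 0.0251]
tcp_rot: [1.564, 2.724, 0.0]
wrist_force: [0.6, -1.2, 1.4]
opening: 0.503
```

```bash
python3 - <<'E'
from h import *
s=arm.sense();print(s['eef_pos'].round(4),s['wrist_force'].round(2),s['moment'].round(2),s['opening'])
toolmove((.507,-.2,.027),30.3)
save('wrist','w3',(180,420,180,460),2.5)
E
```

```text
[ 0.5064 -0.1995  0.0251] [ 0.61 -1.22  1.35] [ 0.06 -0.01 -0.02] 0.5029646818608757
tool shift [-0.0008  0.0002 -0.0019] y dir now 30.26 tilt 0.02
roll -0.04
```

View pics/w3.png

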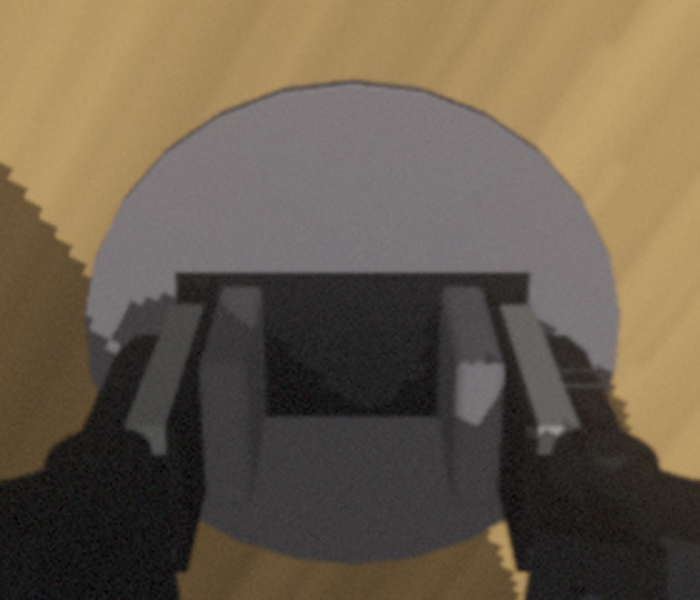

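Emit:
{"name": "move_arm", "arguments": {
  "rows": [
    {"xyz": [0,0,0],"roll": 0},
    {"xyz": [0,0,0],"roll": 0},
    {"xyz": [0,0,0],"roll": 0},
    {"xyz": [0,0,0],"roll": 0},
    {"xyz": [0,0,0],"roll": 0}
  ],
  "fingers": -1,
  "squeeze": 30
}}

```text
time: 6.35
eef_pos: [0.507, -0.1998, 0.026]
tcp_rot: [1.564, 2.723, -0.0]
wrist_force: [-0.7, 0.1, 6.2]
opening: 0.298
```

```bash
python3 - <<'E'
from h import *
s=arm.sense();print(s['eef_pos'].round(4),s['wrist_force'].round(2),s['moment'].round(2),s['opening'])
save('wrist','w4',(180,420,180,460),2.5)
E
```

```text
[ 0.507  -0.1998  0.026 ] [-0.73  0.08  6.15] [ 0.12  0.2  -0.03] 0.29781424544061635
```

View pics/w4.png

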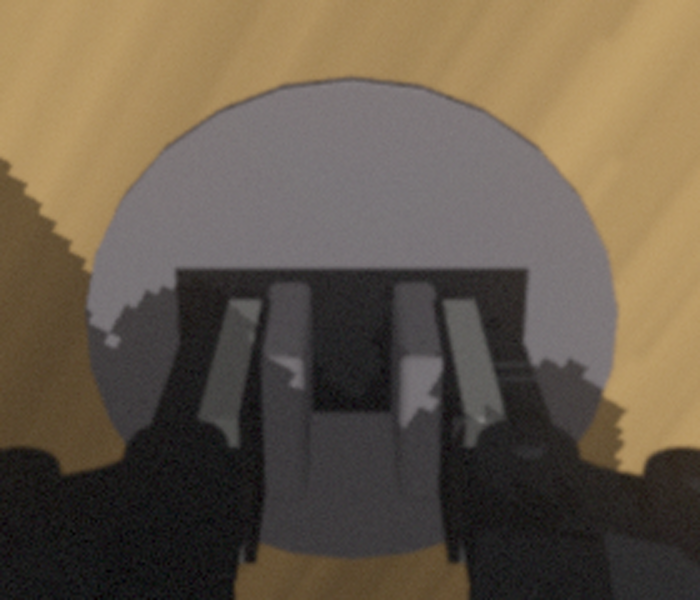

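Emit:
{"name": "move_arm", "arguments": {
  "rows": [
    {"xyz": [0,0,-0.01],"roll": 0},
    {"xyz": [0,0,-0.02],"roll": 0},
    {"xyz": [0,0,-0.03],"roll": 0},
    {"xyz": [0,0,-0.035],"roll": 0},
    {"xyz": [0,0,-0.035],"roll": 0},
    {"xyz": [0,0,-0.035],"roll": 0},
    {"xyz": [0,0,-0.015],"roll": 0},
    {"xyz": [0,0,0],"roll": 0}
  ],
  "squeeze": 40
}}

```text
time: 7.2
eef_pos: [0.5073, -0.2, 0.2073]
tcp_rot: [1.562, 2.72, -0.0]
wrist_force: [0.8, 0.5, -2.3]
opening: 0.281
```

```bash
python3 - <<'E'
from h import *
s=arm.sense();print(s['eef_pos'].round(4),s['wrist_force'].round(2),s['moment'].round(3),s['opening'])
save('wrist','w5',(180,420,180,460),2.5)
im=save('top','t5',(230,320,190,310),6)
save('scene','s5',(120,300,230,470),3)
cal=arm.calibration('top')
for x in arm.outline_of('top','canister')[:1]+arm.outline_of('top','mouth')[:1]: print(x['pixel'],x['conf'],x['region'].sum())
for c in('top','scene'):
  cal=arm.calibration(c)
  for x in arm.tip_of(c,'mouth')[:2]: print(c,x['pixel'],x['conf'],atz(cal,x['pixel'],.130))
  for x in arm.tip_of(c,'seal_low')[:2]: print(c,x['pixel'],x['conf'],atz(cal,x['pixel'],.136))
  for x in arm.tip_of(c,'canister')[:2]: print(c,'can',x['pixel'],x['conf'],atz(cal,x['pixel'],0))
E
```

```text
[ 0.5073 -0.2     0.2073] [ 0.8   0.46 -2.26] [ 0.006 -0.007 -0.031] 0.2813002815991792
[274.8, 244.8] 0.64 2088
[275.1, 245.6] 0.56 2018
top [273.0, 238.0] 0.65 [0.48537014 0.17070536 0.13      ]
top [268.9, 239.5] 0.91 [0.49437421 0.16749055 0.136     ]
top can [279.7, 246.8] 0.77 [0.48577922 0.17049631 0.        ]
top can [269.8, 240.4] 0.37 [0.50942002 0.19063252 0.        ]
scene [223.9, 418.5] 0.65 [0.48145597 0.16637889 0.13      ]
scene [226.3, 418.1] 0.56 [0.4953886  0.16907029 0.136     ]
scene can [262.3, 409.4] 0.65 [0.49048011 0.16647198 0.        ]
```

View pics/w5.png

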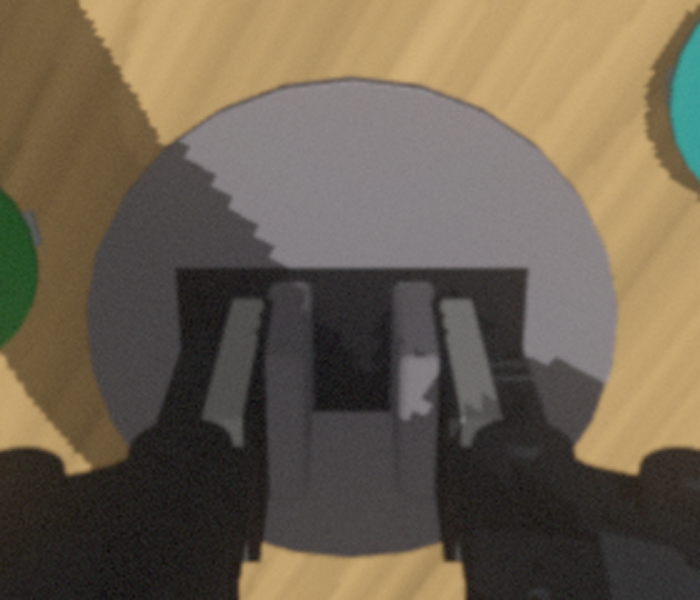

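View pics/t5.png

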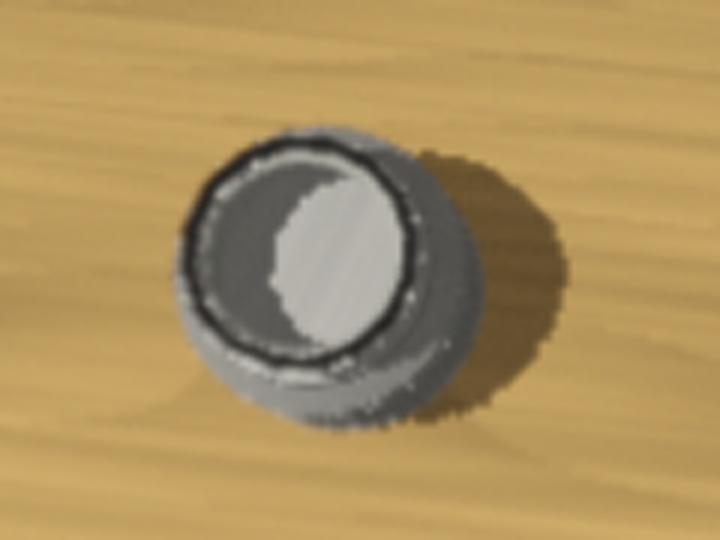

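View pics/s5.png

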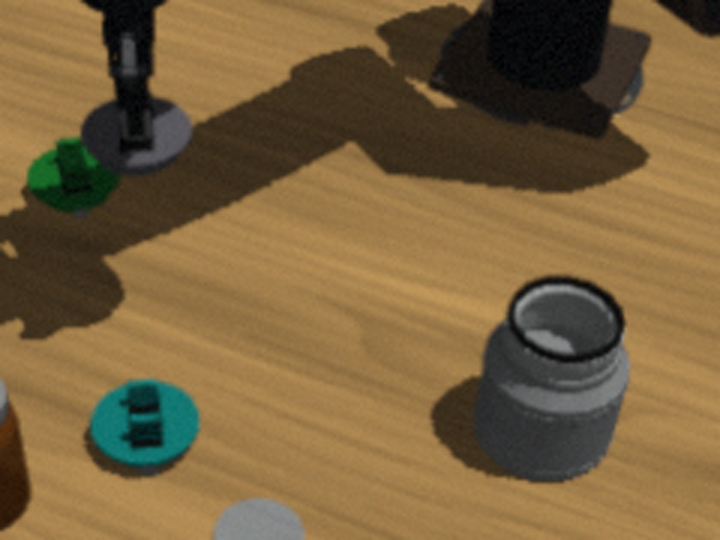

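The cap is lifted level, with both lugs pinched. In the top view the canister's black ring is centred near (272,239), and in the scene view near (226,419). I'll triangulate the ring next.

```bash
python3 - <<'E'
from h import *
from scipy.optimize import least_squares
obs={}
for c,(r0,r1,c0,c1) in(('top',(248,296,214,266)),('scene',(208,244,395,442))):
    im=arm.get_image(c); cal=arm.calibration(c)
    v=im.max(2)
    m=np.zeros(v.shape,np.uint8); m[r0:r1,c0:c1]=(v[r0:r1,c0:c1]<62)
    n,l,st,_=cv2.connectedComponentsWithStats(m)
    k=1+np.argmax(st[1:,4]); m=(l==k).astype(np.uint8)
    print(c,st[k])
    o=np.stack([im[...,0],m*255,im[...,2]],-1)[r0-5:r1+5,c0-5:c1+5]
    cv2.imwrite(f'pics/m_{c}.png',cv2.resize(o,None,fx=9,fy=9,interpolation=0)[:,:,::-1])
    cn=cv2.convexHull(cv2.findContours(m,0,1)[0][0] if False else max(cv2.findContours(m,0,1)[0],key=len))
    e=cv2.fitEllipse(cn);print(e)
    ys,xs=np.nonzero(m); obs[c]=(cal,np.c_[ys,xs])
    obs[c]+=(e,)
th=np.linspace(0,2*np.pi,60,endpoint=False)
def ringpx(cal,p,r):
    return np.array([proj(cal,(p[0]+r*np.cos(t),p[1]+r*np.sin(t),p[2])) for t in th])
def ell(e):
    return np.array([cv2.ellipse2Poly,0],object) 
# match mask pixels: distance to ring mid-radius 42mm
def res(p,cs):
    out=[]
    for c in cs:
        cal,px,e=obs[c]
        W=np.array([atz(cal,q,p[2])[:2] for q in px])
        out.append(np.hypot(*(W-p[:2]).T)-.042)
    return np.concatenate(out)
for cs in(['top'],['scene'],['top','scene']):
    if len(cs)==1:
        for z in(.136,.140,.144):
            s=least_squares(lambda q:res([q[0],q[1],z],cs),[.49,.168]);print(cs,z,s.x.round(4),s.cost)
    else:
        s=least_squares(lambda q:res(q,cs),[.49,.168,.14],x_scale=.01,diff_step=1e-3);print(cs,s.x.round(4),s.cost)
toolmove((.487,.169,.2),30.3)
E
```

```text
top [221 253  38  26  83]
((239.59217834472656, 271.2674255371094), (36.539955139160156, 38.01387405395508), 59.57466125488281)
scene [395 212  43  32 530]
((414.6237487792969, 228.8259735107422), (31.81348419189453, 45.40959930419922), 75.2681655883789)
['top'] 0.136 [0.4886 0.1664] 3.203293775894904e-05
['top'] 0.14 [0.488  0.1656] 3.1137405970813366e-05
['top'] 0.144 [0.4873 0.1648] 3.125638860989703e-05
['scene'] 0.136 [0.4992 0.1571] 0.03562360279336245
['scene'] 0.14 [0.5031 0.1577] 0.035195832995252606
['scene'] 0.144 [0.5069 0.1583] 0.034785891144226165
['top', 'scene'] [0.4966 0.1586 0.1343] 0.038846258151103784
tool shift [0.3279 0.169  0.0047] y dir now 30.26 tilt 0.02
roll -0.04
```

View pics/m_top.png

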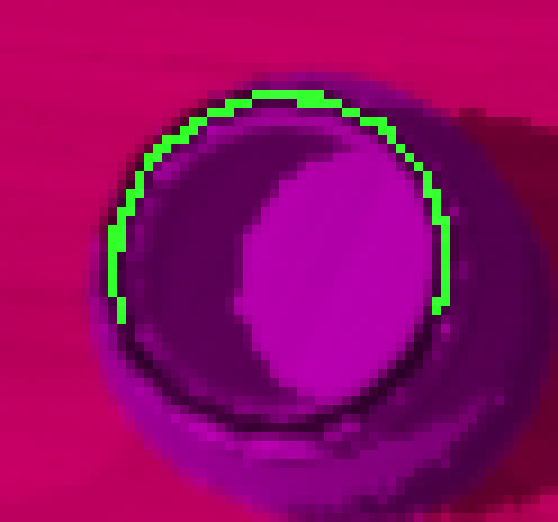

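View pics/m_scene.png

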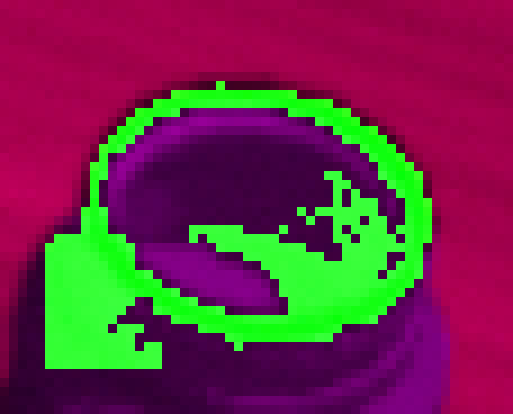

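Emit:
{"name": "move_arm", "arguments": {
  "rows": [
    {"xyz": [0.02,0.015,0],"roll": 0},
    {"xyz": [0.037,0.028,0],"roll": 0},
    {"xyz": [0.037,0.028,0],"roll": 0},
    {"xyz": [0.037,0.028,0],"roll": 0},
    {"xyz": [0.037,0.028,0],"roll": 0},
    {"xyz": [0.037,0.028,0],"roll": 0},
    {"xyz": [0.015,0.012,0],"roll": 0},
    {"xyz": [0,0,0],"roll": 0}
  ]
}}

```text
time: 8.65
eef_pos: [0.5396, 0.0774, 0.205]
tcp_rot: [1.559, 2.728, 0.001]
wrist_force: [-0.1, -0.1, -1.6]
opening: 0.281
```

```bash
python3 - <<'E'
from h import *
from scipy.optimize import minimize
I={}
for c in('top','scene','wrist'):
    cal=arm.calibration(c); im=arm.get_image(c); np.save(f'pics/{c}6.npy',im)
    I[c]=(cal,cv2.GaussianBlur(im.max(2).astype(np.float32),(0,0),.8))
    if c=='wrist': cv2.imwrite('pics/w6.png',im[:,:,::-1])
import pickle;pickle.dump(I,open('pics/I.pkl','wb'))
for x in arm.tip_of('wrist','mouth'): print(x['pixel'],x['conf'],atz(I['wrist'][0],x['pixel'],.13))
for x in arm.tip_of('wrist','seal_low'): print(x['pixel'],x['conf'],atz(I['wrist'][0],x['pixel'],.136))
th=np.linspace(0,2*np.pi,72,endpoint=False)
def score(p,cs):
    t=0
    for c in cs:
        cal,v=I[c]
        for r in(.041,.042,.043):
          q=np.array([proj(cal,(p[0]+r*np.cos(a),p[1]+r*np.sin(a),p[2])) for a in th],np.float32)
          s=cv2.remap(v,q[:,1].copy().reshape(-1,1),q[:,0].copy().reshape(-1,1),1,borderMode=cv2.BORDER_REPLICATE)
          t+=np.minimum(s,120).mean()
    return t/3/len(cs)
def fit(cs,z=None):
    best=None
    for x in(.482,.488,.494):
        for y in(.163,.169):
            f=(lambda q:score(q,cs)) if z is None else (lambda q:score([q[0],q[1],z],cs))
            x0=[x,y]+([.14] if z is None else [])
            sim=np.array([x0]+[np.array(x0)+np.eye(len(x0))[i]*.006 for i in range(len(x0))])
            r=minimize(f,x0,method='Nelder-Mead',options=dict(initial_simplex=sim,xatol=1e-4,fatol=.01))
            if best is None or r.fun<best.fun: best=r
    return best.x.round(4),round(float(best.fun),1)
for cs in(['top'],['scene'],['wrist']):
    for z in(.136,.140,.144): print(cs,z,fit(cs,z))
print(fit(['top','scene']),fit(['top','scene','wrist']))
E
```

```text
[60.5, 326.3] 0.85 [0.48728205 0.16811259 0.13      ]
[62.0, 326.4] 0.62 [0.48800288 0.16683227 0.136     ]
['top'] 0.136 (array([0.4954, 0.1672]), 83.2)
['top'] 0.14 (array([0.4949, 0.1662]), 83.2)
['top'] 0.144 (array([0.4942, 0.1654]), 83.2)
['scene'] 0.136 (array([0.4944, 0.1683]), 39.7)
['scene'] 0.14 (array([0.4983, 0.1688]), 40.1)
['scene'] 0.144 (array([0.5024, 0.1696]), 40.7)
['wrist'] 0.136 (array([0.4888, 0.1672]), 67.9)
['wrist'] 0.14 (array([0.4885, 0.1673]), 68.6)
['wrist'] 0.144 (array([0.4882, 0.1675]), 73.6)
(array([0.492 , 0.1678, 0.1337]), 61.5) (array([0.4889, 0.167 , 0.1311]), 64.1)
```

View pics/w6.png

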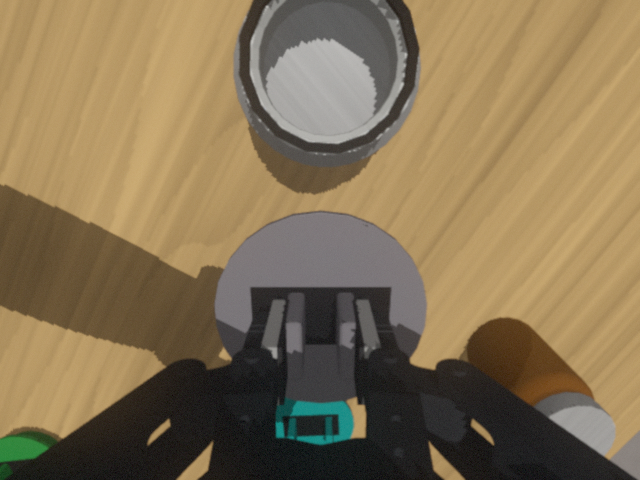

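```bash
python3 - <<'E'
from h import *
import pickle
from scipy.optimize import least_squares
I=pickle.load(open('pics/I.pkl','rb'));cal=I['wrist'][0]
im=np.load('pics/wrist6.npy');v=im.max(2)
m=(v<75).astype(np.uint8);m[158:]=0;m[:,:232]=0;m[:,425:]=0
n,l,st,_=cv2.connectedComponentsWithStats(m);k=1+np.argmax(st[1:,4]);m=(l==k)
print(st[k])
o=im.copy();o[m]=(0,255,0)
cv2.imwrite('pics/mw.png',cv2.resize(o[:170,220:440],None,fx=3.5,fy=3.5,interpolation=0)[:,:,::-1])
px=np.argwhere(m)
def r(p,z): 
    W=np.array([atz(cal,q,z)[:2] for q in px]);return np.hypot(*(W-p[:2]).T)
for z in(.132,.136,.14,.144):
    s=least_squares(lambda p:r(p,z)-p[2],[.488,.168,.042],loss='soft_l1',f_scale=.002);R=r(s.x,z)
    print(z,s.x.round(4),'rad pct',np.percentile(R,[2,50,98]).round(4))
# cap flange
hsv=cv2.cvtColor(im,cv2.COLOR_RGB2HSV)
g=((hsv[...,1]<45)&(v>60)&(v<190)).astype(np.uint8);g[:205]=0;g[330:]=0;g[:,:205]=0;g[:,435:]=0
g=cv2.morphologyEx(g,cv2.MORPH_OPEN,np.ones((3,3),np.uint8))
cn=max(cv2.findContours(g,0,1)[0],key=len)[:,0]
h=cv2.convexHull(cn)[:,0]; h=h[h[:,1]<320]
W=np.array([atz(cal,(p[1],p[0]),.201)[:2] for p in h])
s=least_squares(lambda p:np.hypot(*(W-p[:2]).T)-.0448,[.539,.077],loss='soft_l1',f_scale=.001);print('cap',s.x.round(4),np.abs(s.fun).max())
print(arm.sense()['eef_pos'].round(4))
E
```

```text
[ 240    0  178  154 3720]
0.132 [0.4885 0.1674 0.0427] rad pct [0.0402 0.0427 0.0453]
0.136 [0.4887 0.1669 0.0419] rad pct [0.0394 0.0419 0.0445]
0.14 [0.4889 0.1665 0.0411] rad pct [0.0387 0.0411 0.0436]
0.144 [0.4891 0.166  0.0403] rad pct [0.038  0.0403 0.0428]
cap [0.539  0.0735] 0.000510665471711802
[0.5397 0.0736 0.2048]
```

View pics/mw.png

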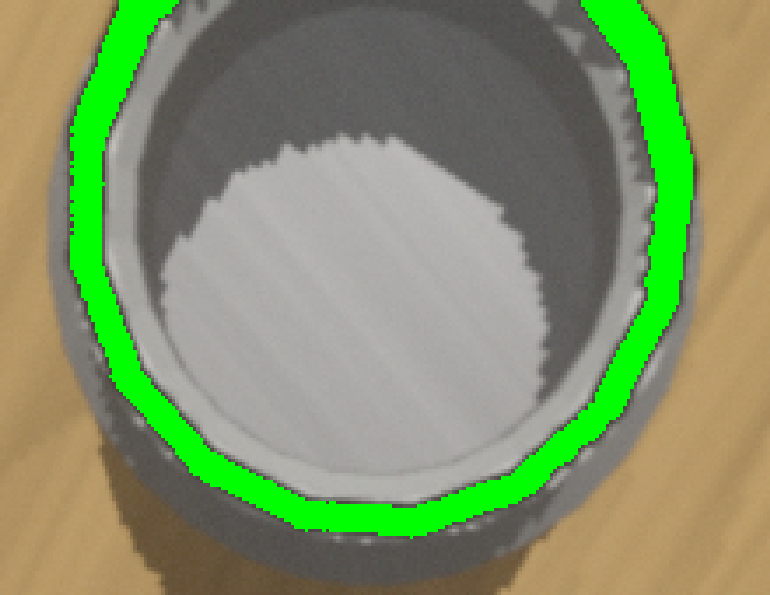

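Emit:
{"name": "move_arm", "arguments": {
  "rows": [
    {"xyz": [0.025,0.001,0],"roll": 0},
    {"xyz": [0.035,0.001,0],"roll": 0},
    {"xyz": [0.03,0.0015,0],"roll": 0},
    {"xyz": [0.016,0,0],"roll": 0},
    {"xyz": [0,0,0],"roll": 0},
    {"xyz": [0,0,0],"roll": 0},
    {"xyz": [0,0,0],"roll": 0}
  ]
}}

```text
time: 9.6
eef_pos: [0.4899, 0.1671, 0.2049]
tcp_rot: [1.566, 2.723, -0.0]
wrist_force: [-0.0, 0.3, -1.2]
opening: 0.277
```

```bash
python3 - <<'E'
from h import *
s=arm.sense();print(s['eef_pos'].round(4),s['wrist_force'].round(2),s['moment'].round(3))
toolmove((.4888,.1669,.18),30.3)
save('wrist','w7')
save('top','t7',(220,330,180,310),5.5)
save('scene','s7',(120,300,330,510),3.3)
E
```

```text
[0.4899 0.1671 0.2049] [-0.04  0.27 -1.25] [ 0.005 -0.019 -0.006]
tool shift [ 0.0004 -0.0011  0.0249] y dir now 30.19 tilt 0.04
roll -0.11
```

View pics/w7.png

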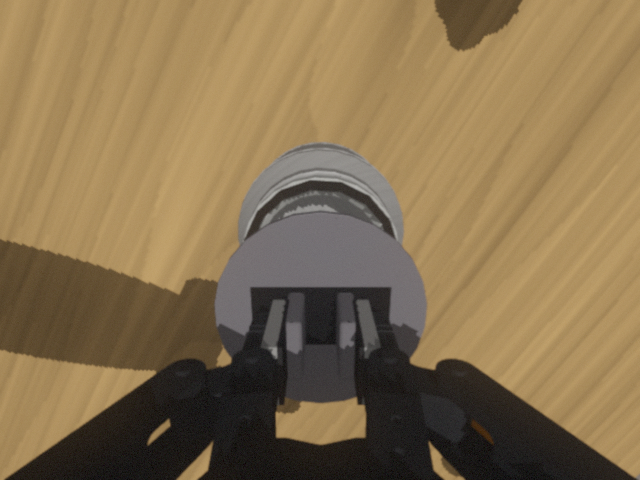

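View pics/s7.png

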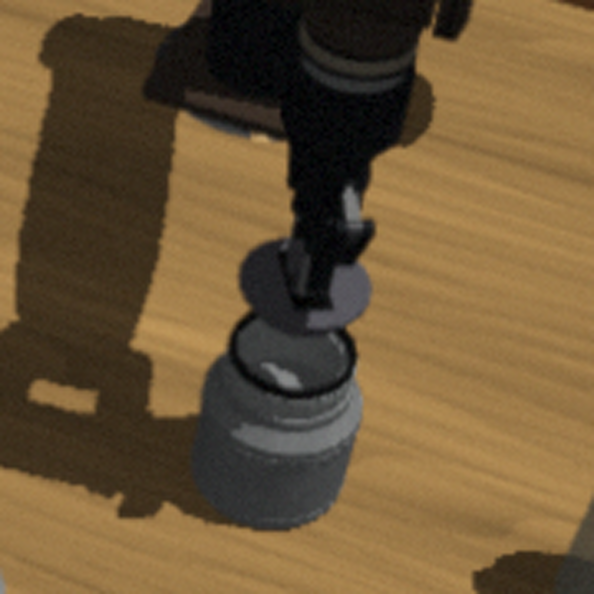

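Emit:
{"name": "move_arm", "arguments": {
  "rows": [
    {"xyz": [0.0004,-0.001,0.01],"roll": 0},
    {"xyz": [0,0,0.015],"roll": 0},
    {"xyz": [0,0,0.012],"roll": 0},
    {"xyz": [0,0,0],"roll": 0},
    {"xyz": [0,0,0],"roll": 0}
  ]
}}

```text
time: 10.25
eef_pos: [0.4877, 0.1679, 0.1668]
tcp_rot: [-1.564, -2.723, 0.002]
wrist_force: [-0.1, 0.5, -1.0]
opening: 0.282
```

```bash
python3 - <<'E'
from h import *
s=arm.sense();print(s['eef_pos'].round(4),s['wrist_force'].round(2),s['moment'].round(3))
toolmove((.4888,.1669,.16),30.3)
save('wrist','w8')
save('top','t8',(220,330,180,310),5.5)
save('scene','s8',(120,300,330,510),3.3)
E
```

```text
[0.4877 0.1679 0.1668] [-0.07  0.5  -1.05] [ 0.039 -0.019 -0.002]
tool shift [-0.0015  0.0004  0.0068] y dir now 30.27 tilt 0.11
roll -0.03
```

View pics/s8.png

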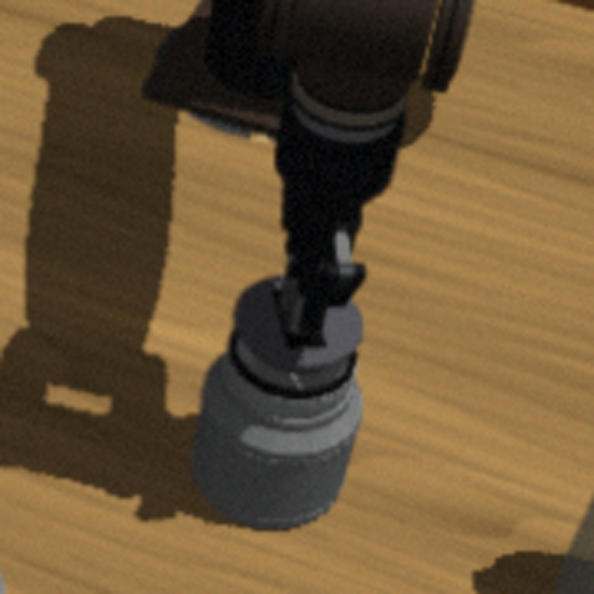

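View pics/w8.png

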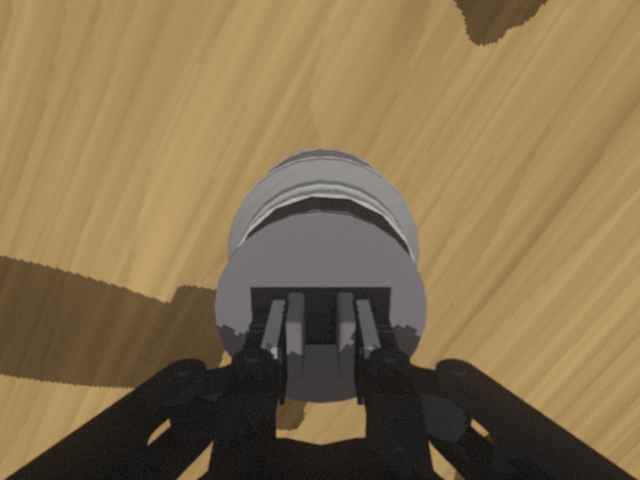

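Emit:
{"name": "move_arm", "arguments": {
  "rows": [
    {"xyz": [0,0,0],"roll": 0}
  ]
}}

```text
time: 10.5
eef_pos: [0.4887, 0.1681, 0.1686]
tcp_rot: [1.564, 2.723, 0.001]
wrist_force: [-0.5, 0.4, -0.7]
opening: 0.28
```

Emit:
{"name": "move_arm", "arguments": {
  "rows": [
    {"xyz": [0,0,0],"roll": 0}
  ]
}}

```text
time: 10.6
eef_pos: [0.4885, 0.168, 0.1683]
tcp_rot: [1.564, 2.724, 0.001]
wrist_force: [-1.2, -0.5, -1.2]
opening: 0.283
```

Emit:
{"name": "move_arm", "arguments": {
  "rows": [
    {"xyz": [0,0,0],"roll": 0}
  ]
}}

```text
time: 10.7
eef_pos: [0.4883, 0.168, 0.1682]
tcp_rot: [1.564, 2.724, 0.001]
wrist_force: [-0.3, 0.7, -1.5]
opening: 0.284
```

Emit:
{"name": "move_arm", "arguments": {
  "rows": [
    {"xyz": [-0.001,0.0003,0.002],"roll": 0},
    {"xyz": [0,0,0.002],"roll": 0},
    {"xyz": [0,0,0.002],"roll": 0},
    {"xyz": [0,0,0],"roll": 0}
  ]
}}

```text
time: 11.1
eef_pos: [0.4886, 0.1672, 0.1612]
tcp_rot: [-1.564, -2.723, 0.001]
wrist_force: [-0.2, -0.0, -1.5]
opening: 0.289
```

Emit:
{"name": "move_arm", "arguments": {
  "rows": [
    {"xyz": [0,0,0.0015],"roll": 0},
    {"xyz": [0,0,0.0015],"roll": 0},
    {"xyz": [0,0,0],"roll": 0}
  ]
}}

```text
time: 11.4
eef_pos: [0.4888, 0.1672, 0.1585]
tcp_rot: [-1.564, -2.724, 0.0]
wrist_force: [0.1, -0.3, -1.3]
opening: 0.284
```

Emit:
{"name": "move_arm", "arguments": {
  "rows": [
    {"xyz": [0,0,0.0015],"roll": 0},
    {"xyz": [0,0,0.0015],"roll": 0},
    {"xyz": [0,0,0],"roll": 0}
  ]
}}

```text
time: 11.7
eef_pos: [0.4888, 0.1672, 0.1555]
tcp_rot: [-1.564, -2.724, 0.001]
wrist_force: [-1.4, 0.3, -1.5]
opening: 0.282
```

Emit:
{"name": "move_arm", "arguments": {
  "rows": [
    {"xyz": [0,0,0.001],"roll": 0},
    {"xyz": [0,0,0.001],"roll": 0},
    {"xyz": [0,0,0],"roll": 0}
  ]
}}

```text
time: 12.0
eef_pos: [0.4888, 0.1672, 0.1537]
tcp_rot: [-1.564, -2.724, 0.0]
wrist_force: [0.3, 0.5, -1.3]
opening: 0.289
```

Emit:
{"name": "move_arm", "arguments": {
  "rows": [
    {"xyz": [0,0,0.001],"roll": 0},
    {"xyz": [0,0,0.001],"roll": 0},
    {"xyz": [0,0,0],"roll": 0}
  ]
}}

```text
time: 12.3
eef_pos: [0.4889, 0.1673, 0.1517]
tcp_rot: [-1.565, -2.724, 0.0]
wrist_force: [0.7, 0.5, -1.7]
opening: 0.28
```

Emit:
{"name": "move_arm", "arguments": {
  "rows": [
    {"xyz": [0,0,0.001],"roll": 0},
    {"xyz": [0,0,0.001],"roll": 0},
    {"xyz": [0,0,0],"roll": 0}
  ]
}}

```text
time: 12.6
eef_pos: [0.4889, 0.1673, 0.1497]
tcp_rot: [-1.565, -2.724, -0.0]
wrist_force: [0.2, 0.0, -0.8]
opening: 0.283
```

```bash
python3 - <<'E'
from h import *
s=arm.sense();print(s['eef_pos'].round(4),s['wrist_force'].round(2),s['moment'].round(3))
save('wrist','w9',(120,420,180,460),2)
save('scene','s9',(180,270,360,470),6)
E
```

```text
[0.4889 0.1673 0.1497] [ 0.18  0.03 -0.8 ] [ 0.089 -0.034  0.025]
```

View pics/s9.png

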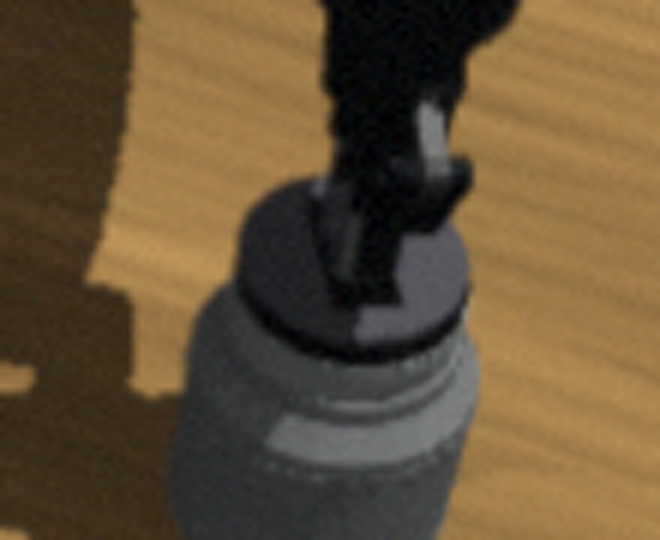

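View pics/w9.png

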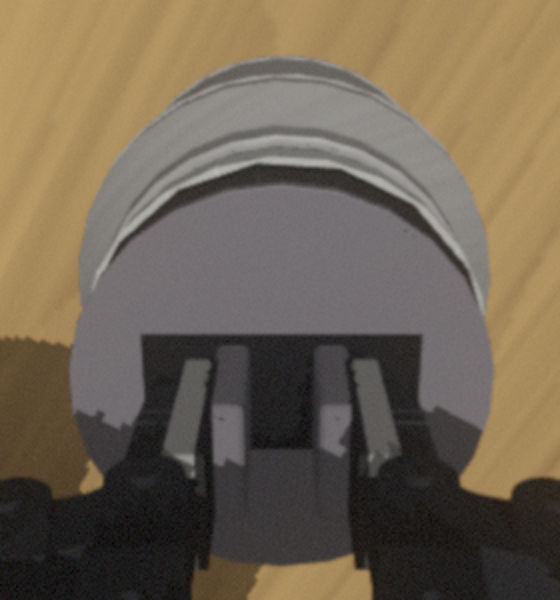

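Emit:
{"name": "move_arm", "arguments": {
  "rows": [
    {"xyz": [0,0,0.001],"roll": 0},
    {"xyz": [0,0,0],"roll": 0}
  ]
}}

```text
time: 12.9
eef_pos: [0.4889, 0.1673, 0.1488]
tcp_rot: [-1.565, -2.724, -0.0]
wrist_force: [-0.0, 0.4, -0.8]
opening: 0.281
```

Emit:
{"name": "move_arm", "arguments": {
  "rows": [
    {"xyz": [0,0,0.001],"roll": 0},
    {"xyz": [0,0,0],"roll": 0}
  ]
}}

```text
time: 13.1
eef_pos: [0.489, 0.1673, 0.1478]
tcp_rot: [1.565, 2.724, 0.0]
wrist_force: [0.3, 0.7, -2.2]
opening: 0.286
```

Emit:
{"name": "move_arm", "arguments": {
  "rows": [
    {"xyz": [0,0,0.001],"roll": 0},
    {"xyz": [0,0,0],"roll": 0}
  ]
}}

```text
time: 13.3
eef_pos: [0.489, 0.1673, 0.1468]
tcp_rot: [-1.565, -2.724, -0.0]
wrist_force: [0.2, 1.4, -0.7]
opening: 0.282
```

Emit:
{"name": "move_arm", "arguments": {
  "rows": [
    {"xyz": [0,0,0.001],"roll": 0},
    {"xyz": [0,0,0],"roll": 0}
  ]
}}

```text
time: 13.5
eef_pos: [0.489, 0.1673, 0.1458]
tcp_rot: [1.565, 2.724, 0.0]
wrist_force: [-0.1, 1.1, -1.6]
opening: 0.285
```

Emit:
{"name": "move_arm", "arguments": {
  "rows": [
    {"xyz": [0,0,0.001],"roll": 0},
    {"xyz": [0,0,0],"roll": 0}
  ]
}}

```text
time: 13.7
eef_pos: [0.489, 0.1673, 0.1448]
tcp_rot: [-1.565, -2.724, -0.0]
wrist_force: [-0.5, 1.3, -1.2]
opening: 0.285
```

Emit:
{"name": "move_arm", "arguments": {
  "rows": [
    {"xyz": [0,0,0.001],"roll": 0},
    {"xyz": [0,0,0],"roll": 0}
  ]
}}

```text
time: 13.9
eef_pos: [0.489, 0.1673, 0.1441]
tcp_rot: [-1.565, -2.724, -0.0]
wrist_force: [-0.8, 1.9, 0.2]
opening: 0.282
```

Emit:
{"name": "move_arm", "arguments": {
  "rows": [
    {"xyz": [0,0,0.001],"roll": 0},
    {"xyz": [0,0,0],"roll": 0}
  ]
}}

```text
time: 14.1
eef_pos: [0.489, 0.1673, 0.1432]
tcp_rot: [1.564, 2.724, 0.0]
wrist_force: [-0.5, 1.6, 2.5]
opening: 0.282
```

Emit:
{"name": "move_arm", "arguments": {
  "rows": [
    {"xyz": [0,0,0.001],"roll": 0},
    {"xyz": [0,0,0],"roll": 0}
  ]
}}

```text
time: 14.3
eef_pos: [0.489, 0.1673, 0.1422]
tcp_rot: [1.565, 2.724, 0.0]
wrist_force: [-2.6, 1.7, 4.3]
opening: 0.289
```

Emit:
{"name": "move_arm", "arguments": {
  "rows": [
    {"xyz": [0,0,0.001],"roll": 0},
    {"xyz": [0,0,0],"roll": 0}
  ]
}}

```text
time: 14.5
eef_pos: [0.4891, 0.1673, 0.1413]
tcp_rot: [1.565, 2.724, 0.0]
wrist_force: [-2.4, 1.6, 5.7]
opening: 0.284
```

Emit:
{"name": "move_arm", "arguments": {
  "rows": [
    {"xyz": [0,0,0.001],"roll": 0},
    {"xyz": [0,0,0],"roll": 0}
  ]
}}

```text
time: 14.7
eef_pos: [0.4891, 0.1674, 0.1405]
tcp_rot: [1.564, 2.724, 0.0]
wrist_force: [-2.8, 1.6, 6.1]
opening: 0.285
```

Emit:
{"name": "move_arm", "arguments": {
  "rows": [
    {"xyz": [0,0,0.0007],"roll": 0},
    {"xyz": [0,0,0],"roll": 0}
  ]
}}

```text
time: 14.9
eef_pos: [0.4891, 0.1673, 0.14]
tcp_rot: [1.564, 2.724, 0.0]
wrist_force: [-3.7, 0.9, 6.7]
opening: 0.282
```

```bash
python3 - <<'E'
from h import *
s=arm.sense();print(s['eef_pos'].round(4),s['wrist_force'].round(2),s['moment'].round(3))
save('wrist','w10',(120,420,180,460),2)
save('scene','s10',(180,270,360,470),6)
E
```

```text
[0.4891 0.1673 0.14  ] [-3.67  0.88  6.7 ] [0.176 0.516 0.012]
```

View pics/w10.png

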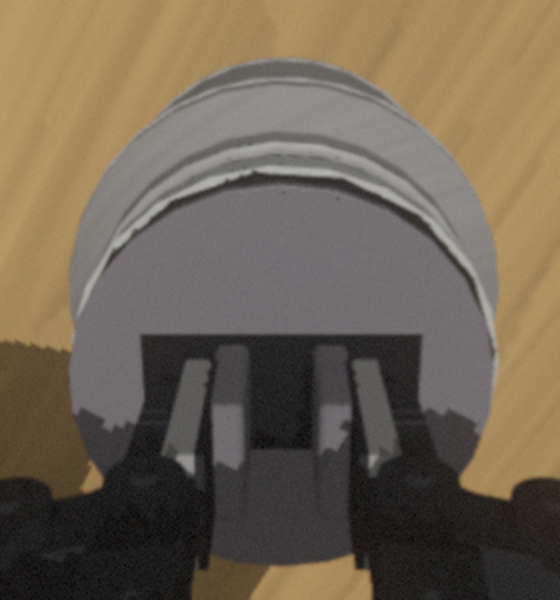

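View pics/s10.png

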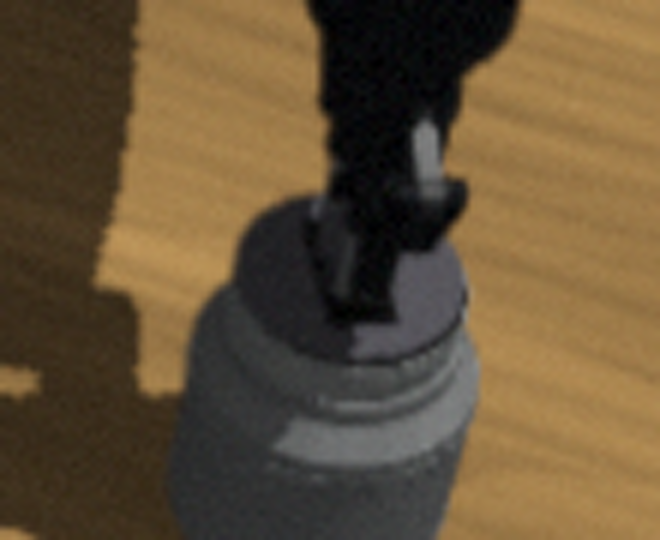

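Emit:
{"name": "move_arm", "arguments": {
  "rows": [
    {"xyz": [0.0003,-0.0006,0],"roll": 0},
    {"xyz": [0,0,0],"roll": 0}
  ]
}}

```text
time: 15.2
eef_pos: [0.489, 0.1673, 0.1402]
tcp_rot: [1.564, 2.723, 0.002]
wrist_force: [-3.1, 1.7, 6.0]
opening: 0.284
```

Emit:
{"name": "move_arm", "arguments": {
  "rows": [
    {"xyz": [0,0,0.0007],"roll": 0},
    {"xyz": [0,0,0],"roll": 0}
  ]
}}

```text
time: 15.4
eef_pos: [0.489, 0.1674, 0.1397]
tcp_rot: [1.564, 2.723, 0.002]
wrist_force: [-2.9, 1.2, 8.2]
opening: 0.29
```

Emit:
{"name": "move_arm", "arguments": {
  "rows": [
    {"xyz": [0,0,0.0005],"roll": 0},
    {"xyz": [0,0,0],"roll": 0}
  ]
}}

```text
time: 15.6
eef_pos: [0.4891, 0.1673, 0.1394]
tcp_rot: [1.564, 2.723, 0.002]
wrist_force: [-2.7, 1.2, 7.8]
opening: 0.278
```

Emit:
{"name": "move_arm", "arguments": {
  "rows": [
    {"xyz": [0,0,0.0005],"roll": 0},
    {"xyz": [0,0,0],"roll": 0}
  ],
  "fingers": -0.36,
  "squeeze": 20
}}

```text
time: 15.8
eef_pos: [0.4891, 0.1673, 0.1388]
tcp_rot: [1.564, 2.723, 0.002]
wrist_force: [-1.4, 1.1, 7.8]
opening: 0.321
```

Emit:
{"name": "move_arm", "arguments": {
  "rows": [
    {"xyz": [0,0,0.0003],"roll": 0},
    {"xyz": [0,0,0],"roll": 0}
  ],
  "fingers": -0.32
}}

```text
time: 16.0
eef_pos: [0.4893, 0.167, 0.138]
tcp_rot: [1.563, 2.722, 0.002]
wrist_force: [0.0, 0.4, 4.1]
opening: 0.34
```

Emit:
{"name": "move_arm", "arguments": {
  "rows": [
    {"xyz": [0,0,0.001],"roll": 0},
    {"xyz": [0,0,0],"roll": 0}
  ]
}}

```text
time: 16.2
eef_pos: [0.4893, 0.167, 0.1368]
tcp_rot: [1.563, 2.722, 0.002]
wrist_force: [-0.6, -0.5, 4.4]
opening: 0.34
```

Emit:
{"name": "move_arm", "arguments": {
  "rows": [
    {"xyz": [0,0,0.001],"roll": 0},
    {"xyz": [0,0,0],"roll": 0}
  ]
}}

```text
time: 16.4
eef_pos: [0.4893, 0.167, 0.136]
tcp_rot: [1.563, 2.722, 0.001]
wrist_force: [-0.0, 0.4, 6.2]
opening: 0.342
```

```bash
python3 - <<'E'
from h import *
s=arm.sense();print(s['eef_pos'].round(4),s['wrist_force'].round(2),s['moment'].round(3))
save('wrist','w11',(120,420,180,460),2)
save('scene','s11',(180,270,360,470),6)
E
```

```text
[0.4893 0.167  0.136 ] [-0.03  0.37  6.23] [0.038 0.143 0.08 ]
```

View pics/w11.png

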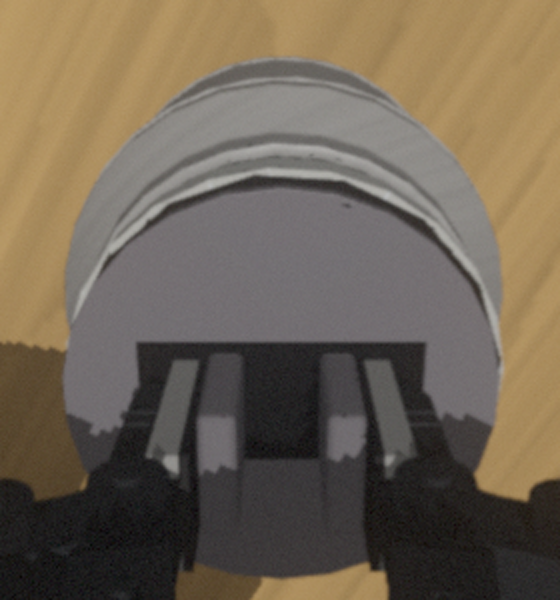

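View pics/s11.png

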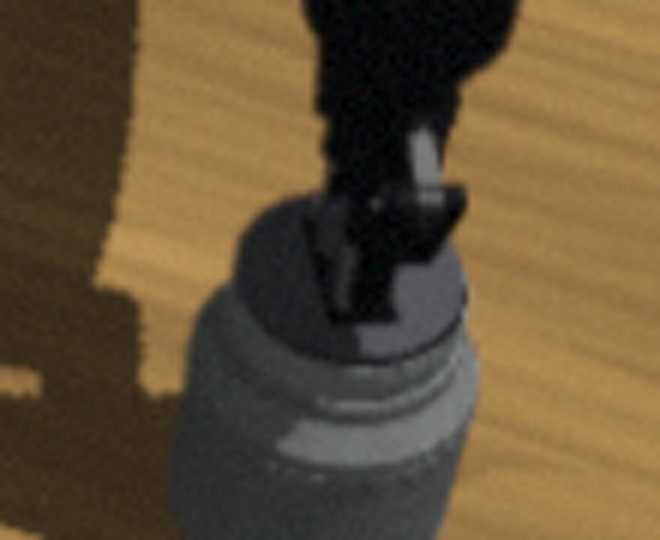

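Emit:
{"name": "move_arm", "arguments": {
  "rows": [
    {"xyz": [0,0,0.001],"roll": 0},
    {"xyz": [0,0,0],"roll": 0}
  ]
}}

```text
time: 16.7
eef_pos: [0.4893, 0.167, 0.1352]
tcp_rot: [1.563, 2.722, 0.001]
wrist_force: [-0.2, 0.2, 6.7]
opening: 0.342
```

Emit:
{"name": "move_arm", "arguments": {
  "rows": [
    {"xyz": [0,0,0.001],"roll": 0},
    {"xyz": [0,0,0],"roll": 0}
  ]
}}

```text
time: 16.9
eef_pos: [0.4893, 0.167, 0.1345]
tcp_rot: [1.563, 2.722, 0.001]
wrist_force: [-0.5, -0.3, 8.3]
opening: 0.341
```

Emit:
{"name": "move_arm", "arguments": {
  "rows": [
    {"xyz": [0,0,0.001],"roll": 0},
    {"xyz": [0,0,0],"roll": 0}
  ]
}}

```text
time: 17.1
eef_pos: [0.4893, 0.167, 0.134]
tcp_rot: [1.563, 2.723, 0.001]
wrist_force: [-3.2, -0.5, 9.7]
opening: 0.34
```

Emit:
{"name": "move_arm", "arguments": {
  "rows": [
    {"xyz": [0,0,0.0005],"roll": 0},
    {"xyz": [0,0,0],"roll": 0}
  ],
  "fingers": -0.28
}}

```text
time: 17.3
eef_pos: [0.4899, 0.1673, 0.1339]
tcp_rot: [1.563, 2.722, 0.003]
wrist_force: [-1.7, 0.7, 10.7]
opening: 0.362
```

Emit:
{"name": "move_arm", "arguments": {
  "rows": [
    {"xyz": [0,0,0.0005],"roll": 0},
    {"xyz": [0,0,0],"roll": 0}
  ],
  "fingers": -0.24
}}

```text
time: 17.5
eef_pos: [0.4904, 0.1676, 0.1338]
tcp_rot: [1.563, 2.721, 0.005]
wrist_force: [-0.0, 1.5, 11.0]
opening: 0.381
```

Emit:
{"name": "move_arm", "arguments": {
  "rows": [
    {"xyz": [0,0,0],"roll": 0},
    {"xyz": [0,0,0],"roll": 0}
  ],
  "fingers": -0.18
}}

```text
time: 17.7
eef_pos: [0.4909, 0.1679, 0.1336]
tcp_rot: [1.562, 2.72, 0.008]
wrist_force: [1.3, 2.6, 8.6]
opening: 0.408
```

```bash
python3 - <<'E'
from h import *
s=arm.sense();print(s['eef_pos'].round(4),s['wrist_force'].round(2),s['moment'].round(3),s['opening'])
save('wrist','w12',(120,420,180,460),2)
save('scene','s12',(180,270,360,470),6)
E
```

```text
[0.4909 0.1679 0.1336] [1.32 2.65 8.61] [ 0.359 -0.066  0.005] 0.4075531131594696
```

View pics/w12.png

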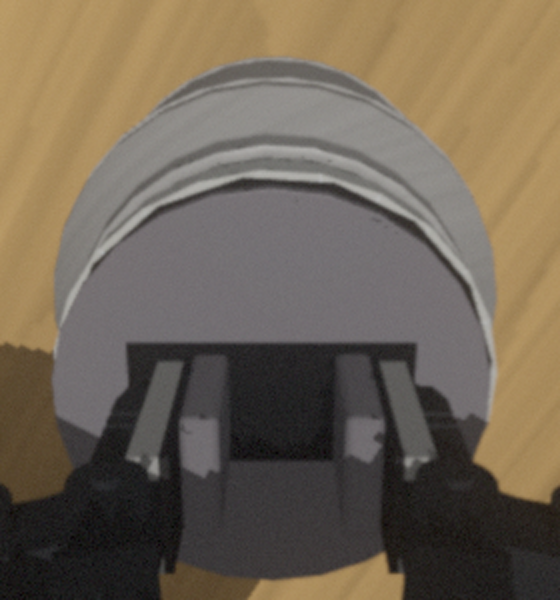

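View pics/s12.png

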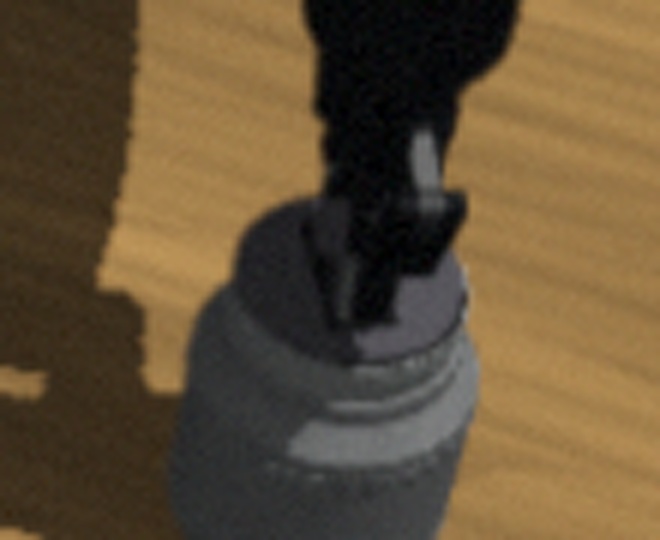

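Emit:
{"name": "move_arm", "arguments": {
  "rows": [
    {"xyz": [0,0,0],"roll": 0},
    {"xyz": [0,0,0],"roll": 0}
  ],
  "fingers": -0.1
}}

```text
time: 18.0
eef_pos: [0.491, 0.1679, 0.1335]
tcp_rot: [1.562, 2.719, 0.008]
wrist_force: [2.3, 2.8, 9.3]
opening: 0.448
```

Emit:
{"name": "move_arm", "arguments": {
  "rows": [
    {"xyz": [0,0,0],"roll": 0},
    {"xyz": [0,0,0],"roll": 0}
  ],
  "fingers": 0.0
}}

```text
time: 18.2
eef_pos: [0.4911, 0.1679, 0.1333]
tcp_rot: [1.562, 2.719, 0.009]
wrist_force: [3.3, 2.9, 6.5]
opening: 0.497
```

```bash
python3 - <<'E'
from h import *
s=arm.sense();print(s['eef_pos'].round(4),s['wrist_force'].round(2),s['moment'].round(3),s['opening'])
save('wrist','w13',(120,420,180,460),2)
E
```

```text
[0.4911 0.1679 0.1333] [3.33 2.91 6.52] [ 0.361 -0.294 -0.029] 0.49717523985905604
```

View pics/w13.png

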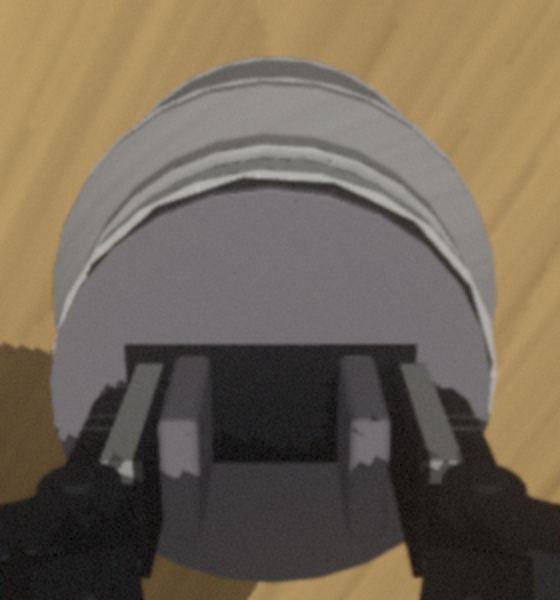

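Emit:
{"name": "move_arm", "arguments": {
  "rows": [
    {"xyz": [0,0,0],"roll": 0},
    {"xyz": [0,0,0],"roll": 0},
    {"xyz": [0,0,-0.001],"roll": 0},
    {"xyz": [0,0,-0.001],"roll": 0},
    {"xyz": [0,0,-0.002],"roll": 0},
    {"xyz": [0,0,-0.002],"roll": 0},
    {"xyz": [0,0,0],"roll": 0}
  ],
  "fingers": 0.35
}}

```text
time: 18.95
eef_pos: [0.4875, 0.1671, 0.1365]
tcp_rot: [-1.564, -2.723, 0.002]
wrist_force: [-0.6, 0.1, 0.5]
opening: 0.679
```

```bash
python3 - <<'E'
from h import *
s=arm.sense();print(s['eef_pos'].round(4),s['wrist_force'].round(2),s['moment'].round(3),s['opening'])
save('wrist','w14',(120,420,180,460),2)
save('scene','s14',(180,270,360,470),6)
E
```

```text
[0.4875 0.1671 0.1365] [-0.57  0.14  0.5 ] [-0.001 -0.022 -0.032] 0.6785703558624131
```

View pics/w14.png

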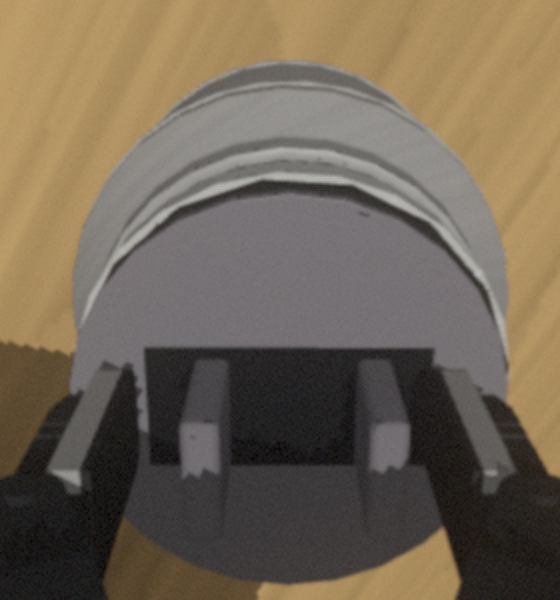

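View pics/s14.png

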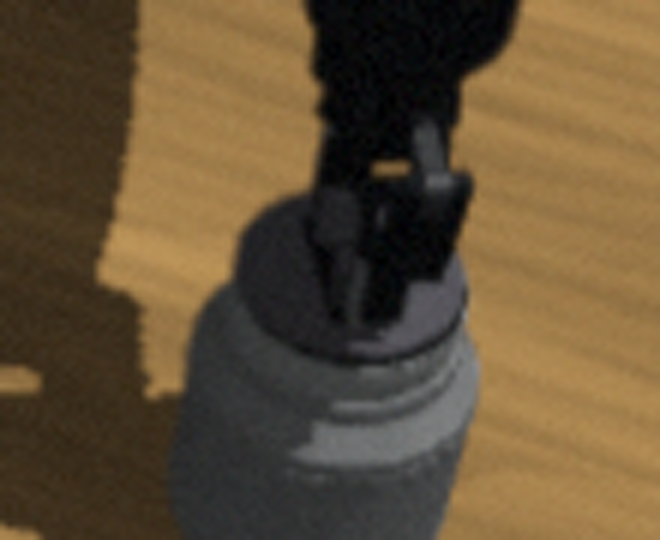

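Emit:
{"name": "move_arm", "arguments": {
  "rows": [
    {"xyz": [0,0,0],"roll": 0},
    {"xyz": [0,0,-0.004],"roll": 0},
    {"xyz": [0,0,-0.008],"roll": 0},
    {"xyz": [0,0,-0.015],"roll": 0},
    {"xyz": [0,0,-0.025],"roll": 0},
    {"xyz": [0,0,-0.03],"roll": 0},
    {"xyz": [0,0,-0.02],"roll": 0},
    {"xyz": [0,0,0],"roll": 0}
  ],
  "fingers": 0.6
}}

```text
time: 19.85
eef_pos: [0.4907, 0.1676, 0.2446]
tcp_rot: [1.561, 2.718, 0.009]
wrist_force: [0.3, 0.0, 0.2]
opening: 0.799
```

```bash
python3 - <<'E'
from h import *
s=arm.sense();print(s['eef_pos'].round(4),s['wrist_force'].round(2),s['moment'].round(3),s['opening'])
save('wrist','w15')
save('scene','s15',(180,290,350,470),5)
E
```

```text
[0.4907 0.1676 0.2446] [0.28 0.02 0.23] [0.046 0.014 0.016] 0.7988554820380455
```

View pics/w15.png

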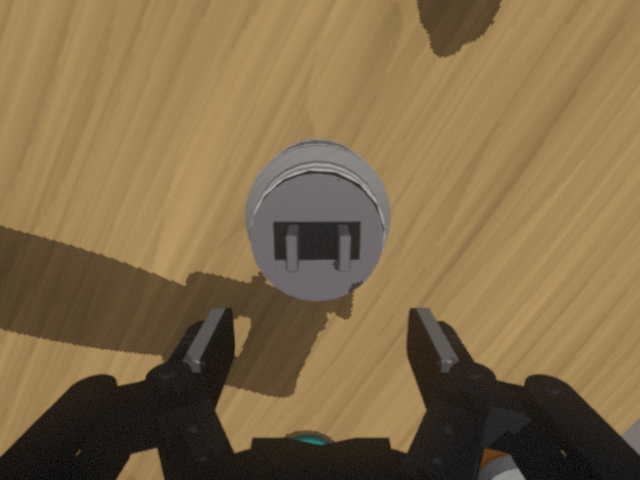

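View pics/s15.png

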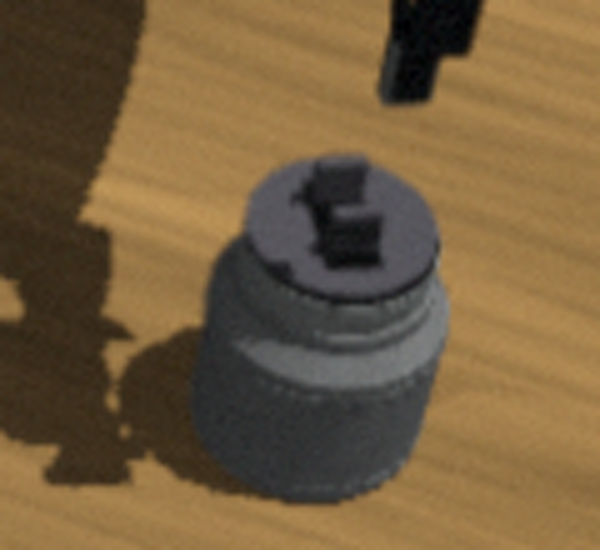

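```bash
python3 - <<'E'
from h import *
from scipy.optimize import least_squares
im=cv2.imread('pics/w15.png')[:,:,::-1]
cv2.imwrite('pics/w15c.png',cv2.resize(im[160:310,235:400],None,fx=4,fy=4,interpolation=cv2.INTER_CUBIC)[:,:,::-1])
cal=arm.calibration('wrist');v=im.max(2);
# slot & lug in world
for z in(.133,.137,.141):
    a=atz(cal,(241,273.5),z);b=atz(cal,(241,360.5),z);print(z,'slot len',np.linalg.norm(a-b).round(4))
for q in('tab_a_lug','tab_b_lug'):
  for x in arm.tip_of('wrist',q): print(q,x['pixel'],x['conf'],atz(cal,x['pixel'],.151).round(4))
E
```

```text
0.133 slot len 0.0586
0.137 slot len 0.0577
0.141 slot len 0.0567
tab_a_lug [248.7, 351.2] 0.59 [0.5042 0.1768 0.151 ]
tab_b_lug [245.7, 284.0] 0.7 [0.4667 0.1573 0.151 ]
```

View pics/w15c.png

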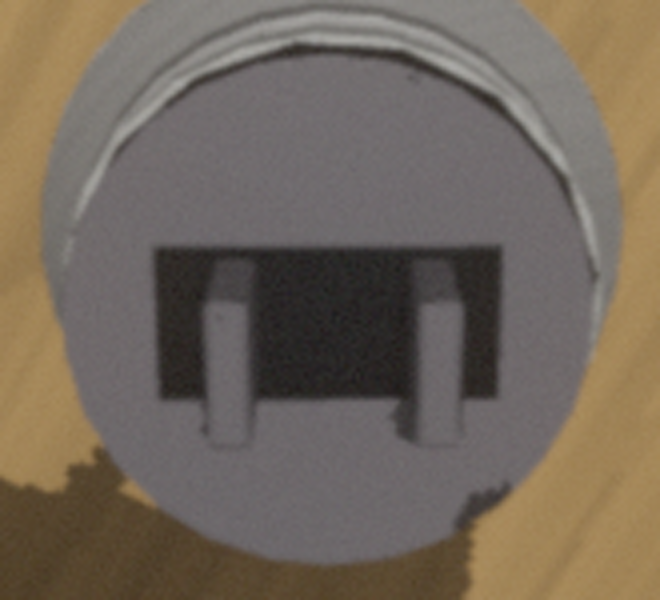

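Emit:
{"name": "move_arm", "arguments": {
  "rows": [
    {"xyz": [-0.03,0,-0.03],"roll": 0},
    {"xyz": [-0.04,0,-0.02],"roll": 0},
    {"xyz": [-0.04,0,0],"roll": 0},
    {"xyz": [-0.02,0,0],"roll": 0},
    {"xyz": [0,0,0],"roll": 0},
    {"xyz": [0,0,0],"roll": 0}
  ]
}}

```text
time: 20.65
eef_pos: [0.553, 0.055, 0.2873]
tcp_rot: [-1.564, -2.721, 0.002]
wrist_force: [-0.9, -0.2, -0.4]
opening: 0.796
```

```bash
python3 - <<'E'
from h import *
save('top','t16');save('scene','s16',(190,280,360,470),6.5)
cal=arm.calibration('wrist');save('wrist','w16')
for q in('jar_a','water','tape'):
    print(q,[atz(arm.calibration('top'),x['pixel'],0)[:2].round(3) for x in arm.tip_of('top',q)[:2]])
E
```

```text
jar_a [array([ 0.759, -0.208]), array([0.77 , 0.049])]
water [array([0.499, 0.428]), array([ 0.766, -0.208])]
tape [array([ 0.518, -0.456])]
```

View pics/t16.png

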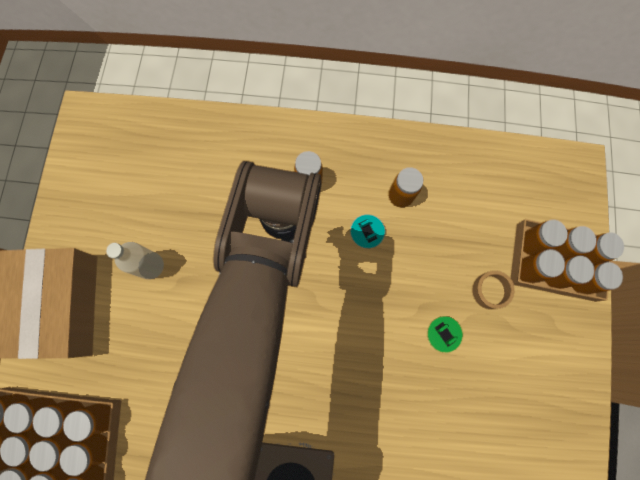

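View pics/s16.png

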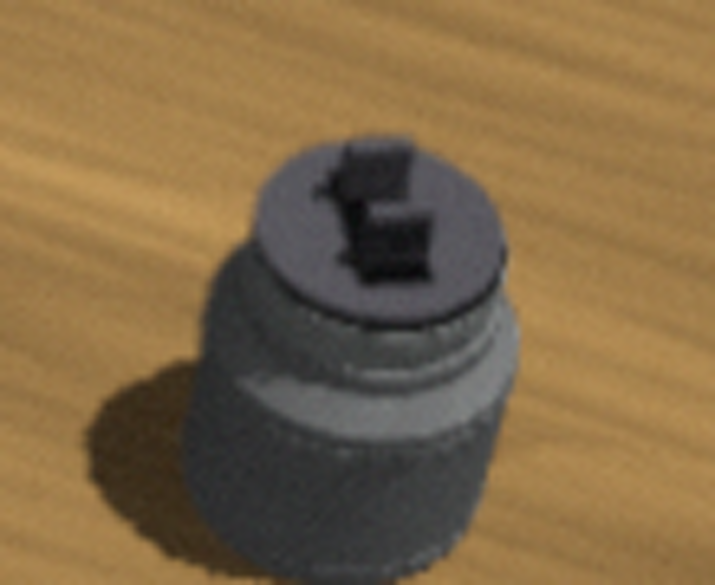

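View pics/w16.png

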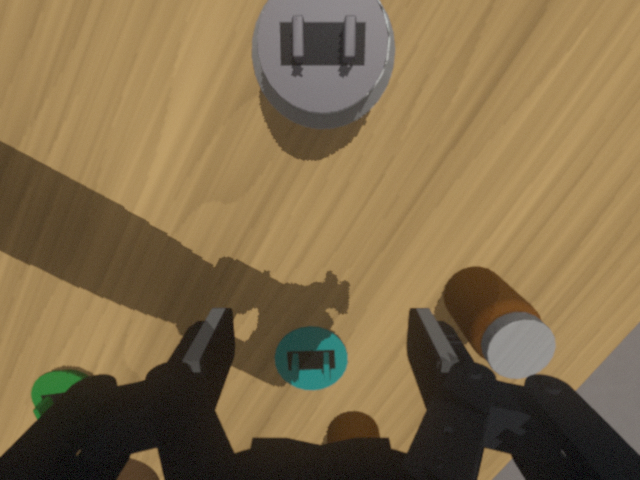

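```bash
python3 - <<'E'
from cell import arm
print(arm.sense()['wrist_force'],arm.close_job())
E
```

```text
the job is handed in; nothing more can be done
[-0.44155486 -0.22973494  0.27092408] None
```

The grey cap is on the canister and, by the last pictures, locked and level. I handed the job in at about 21 s, with the gripper open and well clear; the hand-in gives no verdict.

- **How it went:** I pinched both tabs fully, lifted the cap, lowered it into the mouth and felt the seal, which puts the rim at about 130 mm. I pressed to about 12 N net, then opened the fingers in small steps.
- **Slip on release:** As the tabs opened, the pads slipped a few millimetres down the lugs and the press eased for a moment. I re-pressed to about 12 N before the tabs sprang out. During release the tool was also pushed about 2 mm sideways.
- **Lock:** The final width over the lugs measured about 39 mm, against 44 mm free and 28 mm pinched. That gives about 2.5 mm of travel per tab, the locked value. The cap also stayed down once the gripper lifted off.
- **Level:** I judged this by eye from the scene and wrist pictures, not by measurement, and I did not tug-test the lock.
- **Surroundings:** The jars, bottle and tape roll came out where they started, within the detectors' scatter of up to about 9 mm. The green and turquoise look-alikes appear untouched in the last pictures.

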